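# Brush the heat sinks clean on the hand-turned carousel

### The job

Brush all the small finned heat sinks lying on the bench: set every one of them on the carousel's marked pads, wind the brush in with the handwheel (clockwise) until you feel it stop, then back the wheel off a quarter turn. With the brush left at that setting, turn the carousel by its crank knob one full turn, either way, back to where it started, with all the heat sinks riding on it, and then put them all down in the plywood tray; leave the other things on the bench where they are.

Things in the scene. Friction and masses are not known exactly. Their poses are not given: they have to be found in the camera images.
- sink_a_mid (a point): a dark finned heat sink, a block 46 (x) x 32 (y) x 30 (z) mm, 80 g; this is its centre, fins point along +z and run along x. It may be absent. It can be gripped on any pair of faces; its start is flat on the table, fins up, with room for fingers on its two long sides
- sink_b_mid (a point): a dark finned heat sink, a block 46 (x) x 32 (y) x 30 (z) mm, 80 g; this is its centre, fins point along +z and run along x. It may be absent. It can be gripped on any pair of faces; its start is flat on the table, fins up, with room for fingers on its two long sides
- sink_c_mid (a point): a dark finned heat sink, a block 46 (x) x 32 (y) x 30 (z) mm, 80 g; this is its centre, fins point along +z and run along x. It may be absent. It can be gripped on any pair of faces; its start is flat on the table, fins up, with room for fingers on its two long sides
- sink_d_mid (a point): a dark finned heat sink, a block 46 (x) x 32 (y) x 30 (z) mm, 80 g; this is its centre, fins point along +z and run along x. It may be absent. It can be gripped on any pair of faces; its start is flat on the table, fins up, with room for fingers on its two long sides
- tray_in (a point): centre of the inner floor of the plywood tray (fixed, open on top): inner size 130 (x) x 160 (y) mm, walls 5 mm thick, rim 30 mm above the table, floor 5 mm above the table
- carousel_top (a point): centre of the upper face of the carousel: a flat aluminium plate, 115 mm radius, face 50 mm above the table, with a raised rim 4 mm thick, 10 mm high; vertical axis. Hub: 26 mm radius, 14 mm high (cap 20). Four cork pads (flush marks, 52 x 38 mm, long side radial) lie 73 mm from the centre, at 72, 144, 216 and 288 degrees round from the crank knob: one per heat sink. x of this frame points away from the knob
- carousel (a joint): angle of the carousel, rad, growing anticlockwise seen from above, 0 at the start, no stops; light friction (about 0.07 N m), it stays where it is left
- turn_knob (a point): centre of the carousel's upright orange crank knob (22 mm thick, 50 mm tall, its lower end 90 mm above the table, spins freely on its pin), 80 mm from the carousel's axis and 65 mm above its upper face; to be gripped from above and led round. Heat sinks lying flat on the carousel are 80 mm high above the table
- handwheel (a joint): angle of the brush's handwheel, rad, growing clockwise seen from above (clockwise brings the brush in towards the carousel, 10 mm a turn). It starts 1 to 3 turns short of the inner hard stop, which lies at 18.85 and can be felt; friction about 0.08 N m, no spring, it stays where it is left
- wheel_axis (a point): point on the handwheel's vertical axis, at the height of the middle of its crank knob. The wheel is 132 mm over all, its rim 87 to 98 mm above the table
- wheel_knob (a point): centre of the handwheel's upright orange crank knob (22 mm thick, 45 mm tall, spins freely on its pin), 52 mm from the wheel's axis, 124 mm above the table; to be gripped from above and led round. Between wheel and carousel stands the brush head, its top 77 mm above the table; its brass bristles are soft and reach a little over the carousel's edge
- tape_roll: bystander, not to be disturbed: roll of tape lying flat, 84 mm across, 25 high
- screwdriver: bystander, not to be disturbed: screwdriver lying on the table
- spray_can: bystander, not to be disturbed: standing spray can, 60 mm across, 170 high
- screw_pot: bystander, not to be disturbed: small black pot, 64 mm across, 50 high
- offcut: bystander, not to be disturbed: board offcut 100 x 60 x 18
- pencil: bystander, not to be disturbed: pencil, 9 mm thick, 140 long, lying
- wrench: bystander, not to be disturbed: wrench lying on the table
Not all that is in view belongs to the job. What is shaped like the part that bears sink_a_mid but pink is not meant. What is shaped like the part that bears sink_d_mid but blue is not meant.

How it is judged:
By the outcome, as a careful person would: the job done as asked, in the order asked, and still so for the second after the job is handed in, with the robot touching nothing.
Of sink_a, sink_b, sink_c, sink_d only 2 to 4 are there at a start; the rules pass over those that are not, and their reading is None.
At some moment in a run one of sink_a, sink_b, sink_c, sink_d may be knocked a few centimetres aside while the robot is not near it.
Once in a run the grip may slacken for a moment while it holds something.
It also fails if it takes over 210 s, if anything falls off the work surface, if the arm or the gripper's body presses on something with over 40 N, if the wrist force passes 120 N, or if a joint passes its speed limit or range.

### The arm

A 6-joint arm with a two-finger parallel gripper is mounted at the origin on the work surface. World frame = base frame: x ahead of the robot, y to its left, z up, the work surface at z = 0. Lengths are in m, angles in rad, forces in N, time in s.
With the tool pointing down it reaches from about 0.275 to 0.875 m from the base axis. Payload 12.5 kg.
Tool frame: the origin (TCP) lies at the very end of the fingers, on their centre line; the grasp point (between the pads) lies 19 mm behind it; z points along the fingers, y is the direction in which the jaws open and shut (so a half turn about z gives the same grasp; the last joint's range is limited). The gripper opens to 85 mm and grips with 20 to 120 N. Pads are 22 mm wide; open, the fingers measure 114 mm over their backs; the gripper's body (76 mm by 85 mm) begins 54 mm behind the grasp point. The pads swing forward as they close: fully open they stand 13 mm farther back than shut.
Start: joints at [1.136, 0.351, 1.652, -0, 1.139, -0.085], TCP at [0.188, 0.517, 0.195] pointing down, gripper open.
Joint ranges: [-2.75, 2.75], [-0.79, 2.1], [0.01, 2.65], [-1.57, 4.71], [0.07, 3.14], [-2.87, 2.87]. Speed limits (rad/s): [2.22, 2.22, 2.79, 3.14, 3.14, 3.14].

### API

Orientations are given as a unit quaternion [x, y, z, w].
In Python, from plant import ctrl, viewer, workorder, finder gives the robot as it stands. The module is installed in compiled form; this text tells all that it offers.
- The arm moves only by the tool servo_tool, never from a script. Its argument "targets" is a list of rows, each an object with "slide": the shift along the world's x, y, z in cm, a list of three; "twist": the turn about the world's z in rad; "fingers": the opening, from -1 (shut) to 1 (fully open). A call has 1 to 8 rows; each row is the pose to reach, as a shift and turn from the pose measured when the call began; what a row does not reach only later rows make up. A row lasts 1/8 s, in which the tool goes at most 62.5 mm and 10.7 degrees, less where a joint would pass 70% of its speed; a pose out of reach is approached as far as the arm can. A call with a gripper value outside its range is refused whole. The fingers move at their own pace and stop on an object; "force" is the grip in N (left out, the last holds). Time passes only in rows, so rows that repeat a pose let the fingers close. It gives the time, the measured TCP pose, the force and the opening at its end, in the units of the state.
- ctrl.read_state(): the state, without advancing time (a new reading comes with each control period).
- viewer.snapshot(name): name is "side" or "top" or "wrist"; returns a dict with "pixels" (420x560x3 uint8, blue, green, red), "intrinsics" (3x3 intrinsics, pixels), "extrinsics" (4x4, takes a point from world to camera coordinates). Camera axes: x right, y down, z forward; pixel columns grow to the right and rows downward; lengths in m; the calibration is good to about 2 mm. A picture is of the moment at which its call begins. There is no depth.
- workorder.hand_in(): hands the job in, once; it reports no verdict.
Trained networks look in a picture, given as the dict that the camera call returned (one of the last four; its "shot" number tells which), for a name from the list of things; names that differ only in an ending like _2 or _b are one class to them, and where a whole thing is asked for, a point or a joint stands for the part that bears it (a point fixed in the world has none). Each returns a list of dicts, best first, with "conf" (0 to 1); they miss things now and then, are a little off and sometimes report something else, mostly with a low value. They report only what shows in the picture. A call takes as long as a camera call. They do not tell look-alikes from the thing itself.
- finder.cut_out(picture, query): "region" (420x560 bool, what is visible of it) and "position" ([column, row] in pixels, amid what is visible of it).
- finder.landmark_of(picture, query): "position" ([column, row] in pixels: a listed point, or the origin of a listed thing).
The state is a dict: "time_s": time; "q": joint angles; "joint_vel": joint speeds; "effort": joint torques, N m; "tcp_pos": TCP position; "tcp_rot": TCP orientation; "ft_force": force on the tool from outside, world axes, zero at the start; "moment": the same for the moment, N m; "gripper_width": finger opening in m.
Only numpy, scipy, OpenCV 4.12 (cv2) and the standard library are available. Lean on these libraries where they do the work, as an engineer would, in place of code of your own. Each camera call takes 0.05 s, during which the arm holds its last target.

## Working session

There is one attempt and no reset: what is moved stays moved. The work goes in short steps, Python scripts to look and compute and a tool call to move; the robot and the scene stay as the last step left them, time stands still between calls to the robot, and variables do not carry over. Pictures are saved under pics/ and viewed, and the job is handed in when it is done.

Besides the shell and the picture viewer there is one more tool, called after ">>>" by a JSON object that holds its "name" and its "arguments". servo_tool: Moves the arm, as the interface text tells. Its arguments: {"type":"object","properties":{"targets":{"type":"array"},"force":{"type":"number"}},"required":["targets"]}

```bash
mkdir -p pics; ls; python3 - <<'E'
from plant import ctrl, viewer
import cv2
s=ctrl.read_state()
for k,v in s.items(): print(k,v)
for n in ["side","top","wrist"]:
    p=viewer.snapshot(n); cv2.imwrite(f"pics/{n}0.png",p["pixels"]); print(n,p["shot"],p["intrinsics"].tolist(),p["extrinsics"].round(4).tolist())
E
```

```text
pics
time_s 0.0
q [ 1.13639950e+00  3.51250642e-01  1.65244420e+00 -3.23747776e-06
  1.13911088e+00 -8.46099708e-02]
joint_vel [-2.67657256e-05  2.47890029e-04  6.27548956e-04  2.67571073e-03
 -1.02755044e-03  2.80647454e-04]
effort [ 8.28967168e-04 -5.06114423e+01 -2.91394383e+01 -7.66705602e-05
  4.60423616e-03 -6.52701061e-06]
tcp_pos [0.18830169 0.51634841 0.19404292]
tcp_rot [ 1.74002494e-01  9.84745025e-01 -5.86599858e-04 -1.54215573e-04]
ft_force [-0.31643826 -0.08217555 -0.34351504]
moment [ 0.02467249 -0.009109   -0.01894898]
gripper_width 0.0853419936403993
side 1 [[540.3650212913467, 0.0, 279.2040860340208], [0.0, 540.3650212913467, 208.0346692955045], [0.0, 0.0, 1.0]] [[0.9472, -0.3205, -0.0103, -0.5024], [-0.1899, -0.5346, -0.8235, 0.1584], [0.2584, 0.782, -0.5672, 1.2454], [0.0, 0.0, 0.0, 1.0]]
top 2 [[524.9751616471863, 0.0, 284.4463219050742], [0.0, 524.9751616471863, 215.02105573526688], [0.0, 0.0, 1.0]] [[0.0206, -0.9997, 0.0093, -0.0799], [-0.9863, -0.0218, -0.1638, 0.5492], [0.1639, -0.0058, -0.9865, 1.1661], [0.0, 0.0, 0.0, 1.0]]
wrist 3 [[298.21123920578435, 0.0, 279.05760343977465], [0.0, 298.21123920578435, 213.83358902250387], [0.0, 0.0, 1.0]] [[0.3433, 0.9392, -0.0021, -0.5481], [0.9074, -0.3311, 0.2589, -0.0336], [0.2425, -0.0907, -0.9659, 0.377], [0.0, 0.0, 0.0, 1.0]]
```

View pics/top0.png

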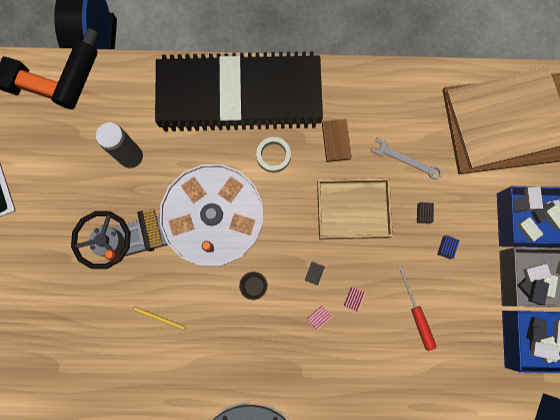

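View pics/side0.png

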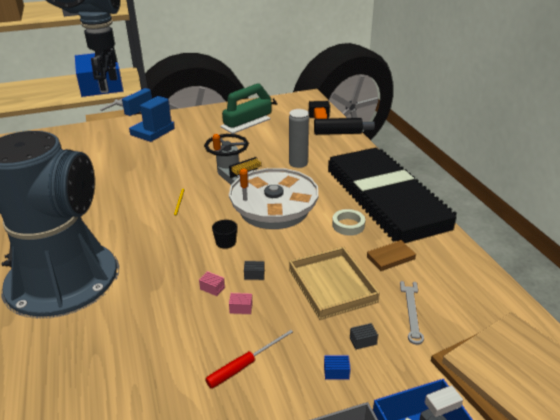

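View pics/wrist0.png

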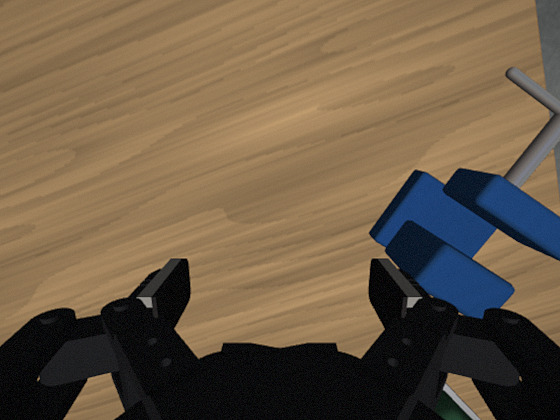

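```bash
cat > h.py <<'E'
import numpy as np, cv2
from plant import ctrl, viewer, finder, workorder
def uv(p,X):
    c=p["extrinsics"]@np.r_[X,1]; q=p["intrinsics"]@c[:3]; return q[:2]/q[2]
def ray(p,px):
    R=p["extrinsics"][:3,:3];t=p["extrinsics"][:3,3]
    d=R.T@np.linalg.solve(p["intrinsics"],np.r_[px,1.]); return -R.T@t,d
def atz(p,px,z):
    o,d=ray(p,px); return o+d*(z-o[2])/d[2]
def tri(a):
    A=np.zeros((3,3));b=np.zeros(3)
    for p,px in a:
        o,d=ray(p,px);d=d/np.linalg.norm(d);M=np.eye(3)-np.outer(d,d);A+=M;b+=M@o
    X=np.linalg.solve(A,b); return X,[np.round(uv(p,X)-px,1) for p,px in a]
E
python3 - <<'E'
from h import *
T=viewer.snapshot("top");S=viewer.snapshot("side")
for q in ["sink_a_mid","turn_knob","wheel_knob","wheel_axis","carousel_top","tray_in"]:
    print(q)
    for n,p in (("T",T),("S",S)):
        print(n,[(np.round(r["position"],1).tolist(),round(r["conf"],2),atz(p,r["position"],0.015).round(3).tolist()) for r in finder.landmark_of(p,q)])
        if q[:4]=="sink": print(n,"cut",[(np.round(r["position"],1).tolist(),round(r["conf"],2)) for r in finder.cut_out(p,q)])
cv2.imwrite("pics/t1.png",cv2.resize(T["pixels"][190:340,290:480],None,fx=4,fy=4))
cv2.imwrite("pics/t2.png",cv2.resize(T["pixels"][150:290,60:270],None,fx=3.8,fy=3.8,interpolation=cv2.INTER_CUBIC))
E
```

```text
sink_a_mid
T [([354.6, 296.1], 0.86, [0.37, -0.234, 0.015]), ([318.6, 272.1], 0.57, [0.423, -0.151, 0.015]), ([320.7, 314.3], 0.57, [0.327, -0.156, 0.015])]
T cut [([353.4, 297.8], 0.83), ([320.1, 318.4], 0.61), ([318.7, 273.7], 0.5)]
S [([239.5, 305.7], 0.83, [0.36, -0.241, 0.015]), ([254.2, 271.6], 0.66, [0.421, -0.147, 0.015]), ([213.6, 283.2], 0.56, [0.325, -0.154, 0.015])]
S cut [([212.9, 280.8], 0.98), ([255.2, 271.6], 0.81), ([237.1, 308.4], 0.58)]
turn_knob
T [([204.7, 244.6], 0.51, [0.482, 0.117, 0.015])]
S [([242.6, 180.8], 0.58, [0.501, 0.242, 0.015])]
wheel_knob
T [([109.6, 254.9], 0.66, [0.453, 0.337, 0.015])]
S [([217.8, 144.2], 0.65, [0.486, 0.486, 0.015])]
wheel_axis
T [([91.8, 234.6], 0.66, [0.499, 0.382, 0.015])]
S [([223.0, 136.5], 0.73, [0.515, 0.533, 0.015]), ([276.3, 191.5], 0.71, [0.575, 0.155, 0.015])]
carousel_top
T [([215.6, 217.9], 0.83, [0.545, 0.094, 0.015])]
S [([277.7, 190.8], 0.65, [0.579, 0.157, 0.015])]
tray_in
T [([352.8, 204.6], 0.62, [0.585, -0.23, 0.015])]
S [([328.1, 284.3], 0.7, [0.563, -0.242, 0.015])]
```

View pics/t1.png

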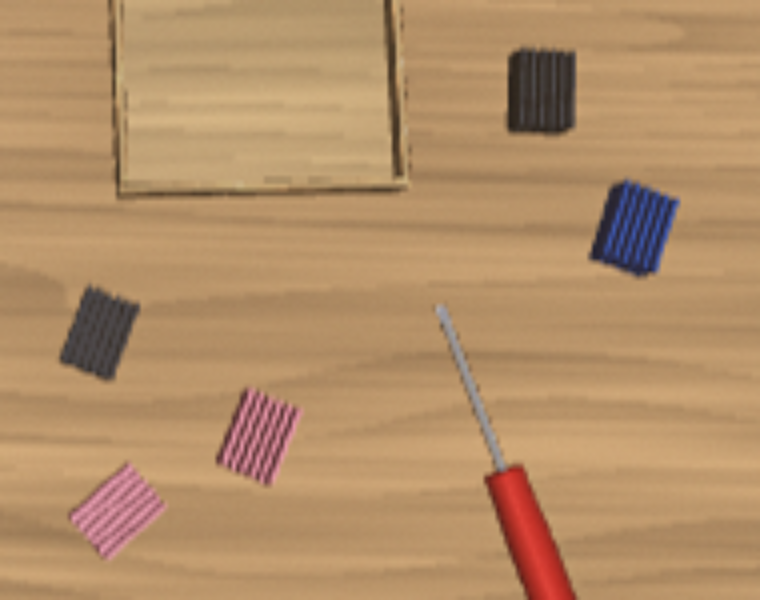

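View pics/t2.png

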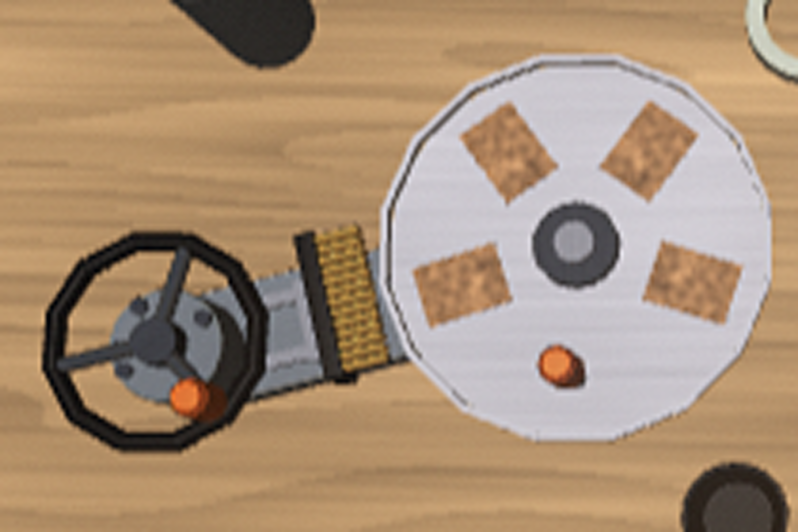

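```bash
cat >> h.py <<'E'
def blobs(p,lo,hi,amin=30):
    hsv=cv2.cvtColor(p["pixels"],cv2.COLOR_BGR2HSV); m=cv2.inRange(hsv,lo,hi)
    n,l,st,c=cv2.connectedComponentsWithStats(m)
    return [(c[i],int(st[i,4]),l==i) for i in range(1,n) if st[i,4]>=amin]
E
python3 - <<'E'
from h import *
T=viewer.snapshot("top");S=viewer.snapshot("side")
for n,p in (("T",T),("S",S)):
    print(n,"orange",[(c.round(1).tolist(),a) for c,a,_ in blobs(p,(3,180,120),(14,255,255),20)])
    print(n,"grey",[(c.round(1).tolist(),a) for c,a,_ in blobs(p,(0,0,20),(180,80,90),80)])
    print(n,"cork",[(c.round(1).tolist(),a) for c,a,_ in blobs(p,(5,90,110),(17,170,230),80)])
E
```

```text
T orange [([35.2, 82.5], 612), ([109.1, 254.1], 68)]
T grey [([68.1, 16.5], 700), ([76.0, 62.6], 716), ([279.0, 88.4], 5459), ([188.1, 90.7], 4252), ([7.2, 71.9], 332), ([125.8, 151.5], 726), ([504.2, 211.1], 531), ([520.9, 199.8], 302), ([424.0, 212.5], 148), ([544.2, 214.4], 274), ([211.6, 214.5], 285), ([111.2, 238.1], 1305), ([507.9, 277.5], 840), ([536.6, 250.8], 142), ([314.3, 273.0], 265), ([533.9, 289.3], 596), ([252.3, 283.5], 107), ([253.7, 285.6], 289), ([536.5, 331.8], 428), ([251.3, 409.9], 149)]
T cork [([39.7, 59.6], 1500), ([274.3, 251.4], 152590), ([273.2, 154.2], 401), ([230.4, 189.2], 327), ([193.2, 189.6], 325), ([332.2, 201.9], 299), ([181.0, 224.6], 335), ([241.9, 223.9], 344), ([89.7, 227.9], 372), ([92.2, 255.7], 285)]
S orange [([320.3, 113.0], 118), ([215.7, 136.3], 29), ([243.2, 171.7], 35), ([228.3, 363.6], 72)]
S grey [([94.9, 31.6], 2299), ([168.4, 58.9], 2192), ([333.7, 64.4], 1703), ([349.8, 111.1], 1095), ([197.3, 90.2], 125), ([319.2, 104.3], 97), ([298.0, 142.7], 870), ([46.2, 223.0], 13565), ([227.1, 156.3], 709), ([394.3, 190.8], 4335), ([273.4, 192.5], 142), ([274.1, 222.8], 323), ([253.8, 270.1], 339), ([363.2, 335.8], 513), ([430.1, 414.4], 185), ([352.8, 414.3], 455)]
S cork [([256.3, 182.0], 132), ([288.2, 181.0], 120), ([300.1, 197.0], 138), ([274.5, 209.0], 153), ([211.6, 282.9], 130), ([239.5, 302.6], 114), ([469.4, 368.8], 199), ([228.8, 369.8], 186)]
```

```bash
python3 - <<'E'
from h import *
T=viewer.snapshot("top");S=viewer.snapshot("side")
tp=[(241.9,223.9),(230.9,189.2),(193.2,189.6),(181.0,224.6)]; sp=[(274.5,209),(300.1,197),(288.2,181),(256.3,182)]
P=[]
for a,b in zip(tp,sp):
    X,e=tri([(T,a),(S,b)]); print("pad",X.round(4),e, atz(T,a,.05).round(4)); P.append(X)
P=np.array(P)
# fit center with known pad angles: pads at phi0+72k, r 73
from scipy.optimize import least_squares
Pz=np.array([atz(T,a,.05)[:2] for a in tp])
for Q in (P[:,:2],Pz):
    f=lambda v:(Q-np.c_[v[0]+.073*np.cos(v[2]+np.radians([72,144,216,288])),v[1]+.073*np.sin(v[2]+np.radians([72,144,216,288]))]).ravel()
    r=least_squares(f,[.56,.09,3.14]); print(r.x,np.abs(r.fun).max()); v=r.x
    print("knob", v[:2]+.08*np.array([np.cos(v[2]),np.sin(v[2])]))
c=atz(T,(211.6,214.5),.067);print("hub",c)
X,e=tri([(T,(207.5,245.5)),(S,(243.2,171.7))]);print("knob top",X,e)
for z in (.14,.115):print(atz(T,(207.5,245.5),z))
X,e=tri([(T,(109.1,254.1)),(S,(215.7,136.3))]);print("wknob",X,e, atz(T,(109.1,254.1),.1465))
# wheel rim ellipse in top
hsv=cv2.cvtColor(T["pixels"],cv2.COLOR_BGR2HSV)
m=(hsv[...,2]<45).astype(np.uint8); m[:205]=0;m[275:]=0;m[:,:65]=0;m[:,134:]=0
h=cv2.findContours(m,cv2.RETR_EXTERNAL,cv2.CHAIN_APPROX_NONE)[0]; h=max(h,key=len); (u,r0)=cv2.minEnclosingCircle(h); print("wheel",u,r0,cv2.fitEllipse(cv2.convexHull(h)),atz(T,u,.0925))
for a,b in (((314.3,273),(253.8,270.1)),((425.5,212.5),(363.2,335.8))):
    X,e=tri([(T,a),(S,b)]);print("sink",X.round(4),e,atz(T,a,.03).round(4))
print("can",tri([(T,(108.5,133)),(S,(298,115))]))
E
```

```text
pad [0.5278 0.0289 0.0488] [array([ 0. , -0.1]), array([-0.1,  0. ])] [0.5273 0.0289 0.05  ]
pad [0.6081 0.0571 0.0502] [array([ 0. , -0.1]), array([-0.1,  0. ])] [0.608  0.0571 0.05  ]
pad [0.6056 0.1443 0.0492] [array([ 0. , -0.1]), array([-0.1,  0. ])] [0.605  0.1442 0.05  ]
pad [0.5221 0.1683 0.0496] [array([-0.1,  0.2]), array([ 0.2, -0. ])] [0.5226 0.1681 0.05  ]
[0.54763287 0.09904933 3.17489184] 0.001056655755060719
knob [0.46767722 0.09638589]
[0.54749192 0.09902932 3.17284661] 0.0008638314094984376
knob [0.46753099 0.09652941]
hub [0.54480329 0.09690738 0.067     ]
knob top [0.46736864 0.09346969 0.13508164] [array([ 0. , -0.1]), array([-0.1,  0. ])]
[0.46658814 0.09283321 0.14      ]
[0.46918654 0.0963282  0.115     ]
wknob [0.44443388 0.29744714 0.14061413] [array([ 0. , -0.2]), array([-0.1,  0. ])] [0.44354544 0.29559753 0.1465    ]
wheel (100.59923553466797, 239.95037841796875) 30.21123504638672 ((100.39081573486328, 239.61126708984375), (56.257041931152344, 60.22239303588867), 63.63394546508789) [0.478688   0.33411126 0.0925    ]
sink [ 0.4212 -0.1407  0.014 ] [array([ 0. , -0.2]), array([-0.2,  0. ])] [ 0.4199 -0.1396  0.03  ]
sink [ 0.5694 -0.403   0.0158] [array([ 0. , -0.1]), array([-0.1,  0. ])] [ 0.5667 -0.399   0.03  ]
can (array([0.6986144 , 0.31257303, 0.15940067]), [array([-0.3,  1.2]), array([ 0.9, -0.2])])
```

>>> {"name": "servo_tool", "arguments": {"targets": [{"slide": [1.9, -5.4, 0.5], "twist": 0, "fingers": 1}, {"slide": [3.8, -10.8, 1], "twist": 0, "fingers": 1}, {"slide": [5.7, -16.2, 1], "twist": 0, "fingers": 1}, {"slide": [7.6, -21.6, 1], "twist": 0, "fingers": 1}, {"slide": [9.5, -27, 1], "twist": 0, "fingers": 1}, {"slide": [11.4, -32.4, 1], "twist": 0, "fingers": 1}, {"slide": [13.3, -37.8, 1], "twist": 0, "fingers": 1}, {"slide": [15.2, -43.2, 1], "twist": 0, "fingers": 1}]}}

```text
time_s: 2.15
tcp_pos: [0.3409, 0.0829, 0.2049]
tcp_rot: [0.174, 0.985, 0.0, 0.001]
ft_force: [1.3, 0.6, 0.2]
gripper_width: 0.0854
```

>>> {"name": "servo_tool", "arguments": {"targets": [{"slide": [1.9, -5.4, 0], "twist": 0, "fingers": 0.6}, {"slide": [3.8, -10.8, 0], "twist": 0, "fingers": 0.6}, {"slide": [5.7, -16.2, -1], "twist": 0, "fingers": 0.6}, {"slide": [7.9, -22.3, -4], "twist": 0, "fingers": 0.6}, {"slide": [7.9, -22.3, -6], "twist": 0, "fingers": 0.6}, {"slide": [7.9, -22.3, -6], "twist": 0, "fingers": 0.6}]}}

```text
time_s: 2.9
tcp_pos: [0.419, -0.1402, 0.1438]
tcp_rot: [0.175, 0.985, 0.001, -0.001]
ft_force: [-1.0, -0.4, -0.3]
gripper_width: 0.0685
```

```bash
cat >> h.py <<'E'
from scipy.spatial.transform import Rotation as Ro
def jaw(s=None):
    s=s or ctrl.read_state(); y=Ro.from_quat(s["tcp_rot"]).as_matrix()[:,1]; return np.degrees(np.arctan2(y[1],y[0]))
def rect(p,px,z=.03,vmax=90):
    # dark blob near px: minAreaRect of the dark blob, mapped to plane z
    hsv=cv2.cvtColor(p["pixels"],cv2.COLOR_BGR2HSV); m=((hsv[...,2]<vmax)&(hsv[...,1]<100)).astype(np.uint8)
    n,l,st,c=cv2.connectedComponentsWithStats(m)
    i=l[int(px[1]),int(px[0])]
    ys,xs=np.nonzero(l==i); 
    W=np.array([atz(p,(x,y),z)[:2] for x,y in zip(xs,ys)])
    return W,cv2.minAreaRect((W*1000).astype(np.float32))
E
python3 - <<'E'
from h import *
s=ctrl.read_state();print(s["tcp_pos"],jaw(s),s["gripper_width"])
W=viewer.snapshot("wrist");T=viewer.snapshot("top");cv2.imwrite("pics/w1.png",W["pixels"]);cv2.imwrite("pics/t3.png",T["pixels"])
for r in finder.landmark_of(W,"sink_a_mid"): print(r, atz(W,r["position"],.015))
print(uv(W,[.42,-.14,.03]))
for c,a,_ in blobs(W,(0,0,15),(180,90,95),400): print(c,a)
E
```

```text
[ 0.41896273 -0.14020179  0.14376631] 69.88845081456809 0.0685478375564869
{'position': [279.8, 200.7], 'conf': 0.86} [ 0.42146312 -0.14149499  0.015     ]
{'position': [178.5, 178.5], 'conf': 0.83} [ 0.36350389 -0.23151727  0.015     ]
{'position': [232.0, 110.3], 'conf': 0.6} [ 0.3208889  -0.15424178  0.015     ]
[280.73354065 202.06687846]
[407.20307988 121.19297401] 2078
[464.23827392 199.38461538] 1599
[279.640625   199.66815476] 1344
[547.77404719 248.02177858] 1102
[183.78052126 280.61454047] 729
[418.93917934 336.6211206 ] 4801
[124.25591949 357.16771902] 5068
[379.50236967 357.7464455 ] 422
[435.80487805 395.75304878] 656
```

View pics/w1.png

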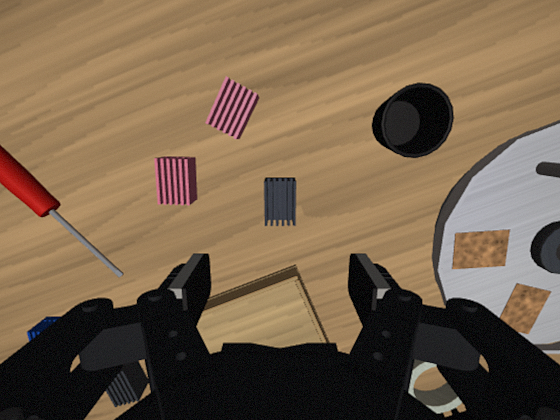

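>>> {"name": "servo_tool", "arguments": {"targets": [{"slide": [0.2, -0.1, -5], "twist": 0, "fingers": 0.6}, {"slide": [0.2, -0.1, -10], "twist": 0, "fingers": 0.6}, {"slide": [0.2, -0.1, -13.4], "twist": 0, "fingers": 0.6}, {"slide": [0.2, -0.1, -13.4], "twist": 0, "fingers": 0.6}, {"slide": [0.2, -0.1, -13.4], "twist": 0, "fingers": -1}, {"slide": [0.2, -0.1, -13.4], "twist": 0, "fingers": -1}, {"slide": [0.2, -0.1, -13.4], "twist": 0, "fingers": -1}, {"slide": [0.2, -0.1, -13.4], "twist": 0, "fingers": -1}], "force": 60}}

```text
time_s: 4.05
tcp_pos: [0.4224, -0.1407, 0.0124]
tcp_rot: [0.174, 0.985, -0.0, 0.002]
ft_force: [-1.2, 0.0, -0.3]
gripper_width: 0.0003
```

```bash
python3 - <<'E'
from h import *
s=ctrl.read_state();print(s["tcp_pos"],jaw(s),s["gripper_width"])
W=viewer.snapshot("wrist");T=viewer.snapshot("top");S=viewer.snapshot("side")
cv2.imwrite("pics/w2.png",W["pixels"]);cv2.imwrite("pics/t4.png",cv2.resize(np.hstack([T["pixels"][190:340,270:480],S["pixels"][200:350,180:390]]),None,fx=1.9,fy=1.9))
E
```

```text
[ 0.42243748 -0.14072876  0.01243119] 70.01299537359147 0.0003188416714545589
```

View pics/w2.png

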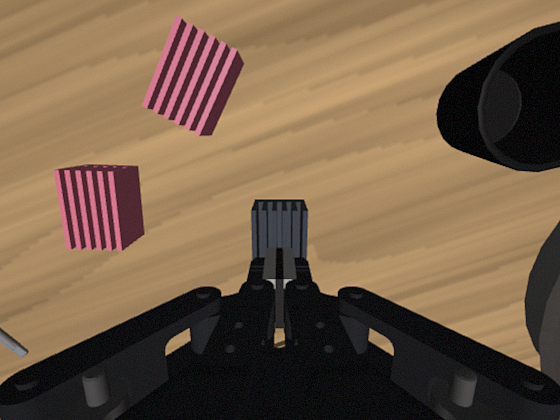

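View pics/t4.png

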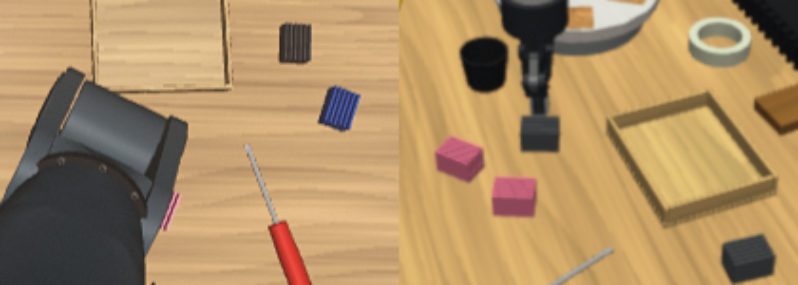

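```bash
python3 - <<'E'
from h import *
s=ctrl.read_state();t=s["tcp_pos"];
W=viewer.snapshot("wrist");S=viewer.snapshot("side")
R=Ro.from_quat(s["tcp_rot"]).as_matrix()
print(R.round(3),uv(W,t),uv(W,t-.019*R[:,2]),uv(S,t), "cam",ray(W,(280,210))[0])
for n,p in (("W",W),("S",S)):
  for q in ("landmark_of","cut_out"):
    for r in getattr(finder,q)(p,"sink_a_mid"): print(n,q,np.round(r["position"],1),r["conf"], atz(p,r["position"],.015).round(4))
for z in (0,.03):
  for c in ((255,201),(305,201)): print(z,c,atz(W,c,z))
cv2.imwrite("pics/w3.png",cv2.resize(W["pixels"][170:320,180:380],None,fx=4,fy=4)); cv2.imwrite("pics/s3.png",cv2.resize(S["pixels"][200:300,180:330],None,fx=5,fy=5))
E
```

```text
[[-0.94   0.342  0.002]
 [ 0.342  0.94  -0.   ]
 [-0.002  0.001 -1.   ]] [280.84972496 240.14770744] [281.00898926 251.6211529 ] [254.09876175 270.65041795] cam [ 0.36056887 -0.1192782   0.18951973]
W landmark_of [193.7  83.3] 0.95 [ 0.3202 -0.1539  0.015 ]
W landmark_of [104.6 205.9] 0.92 [ 0.3643 -0.2325  0.015 ]
W landmark_of [281.3 242. ] 0.56 [ 0.4225 -0.1404  0.015 ]
W cut_out [191.2  79.6] 0.59 [ 0.3181 -0.1544  0.015 ]
W cut_out [281.9 225.4] 0.58 [ 0.4124 -0.1364  0.015 ]
W cut_out [101.3 204.4] 0.57 [ 0.3628 -0.234   0.015 ]
S landmark_of [213.2 282.6] 0.97 [ 0.3241 -0.1522  0.015 ]
S landmark_of [240.5 304.9] 0.87 [ 0.3631 -0.2393  0.015 ]
S cut_out [240.  304.8] 0.83 [ 0.3622 -0.2387  0.015 ]
S cut_out [210.3 282.3] 0.72 [ 0.3182 -0.1491  0.015 ]
0 (255, 201) [ 0.3952519  -0.14868279  0.        ]
0 (305, 201) [ 0.40639105 -0.11810803  0.        ]
0.03 (255, 201) [ 0.38976176 -0.1440282   0.03      ]
0.03 (305, 201) [ 0.39913763 -0.11829326  0.03      ]
```

View pics/w3.png

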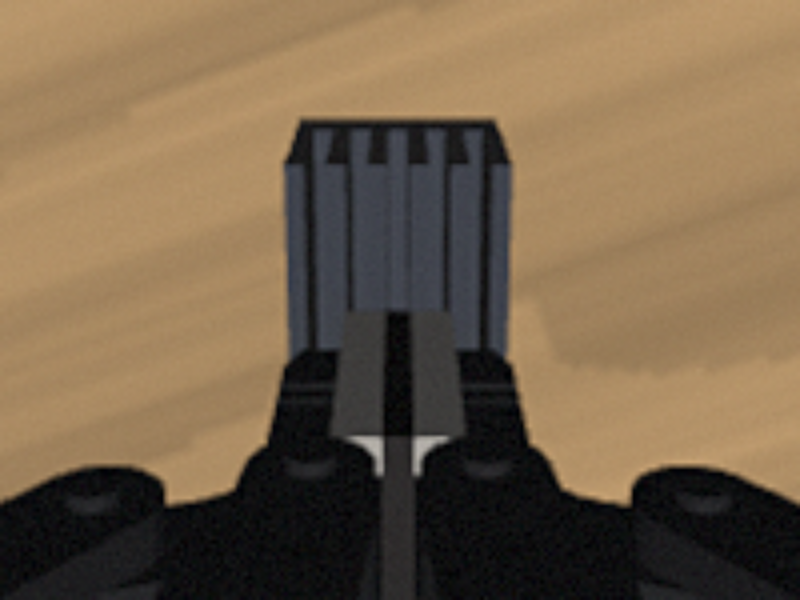

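View pics/s3.png

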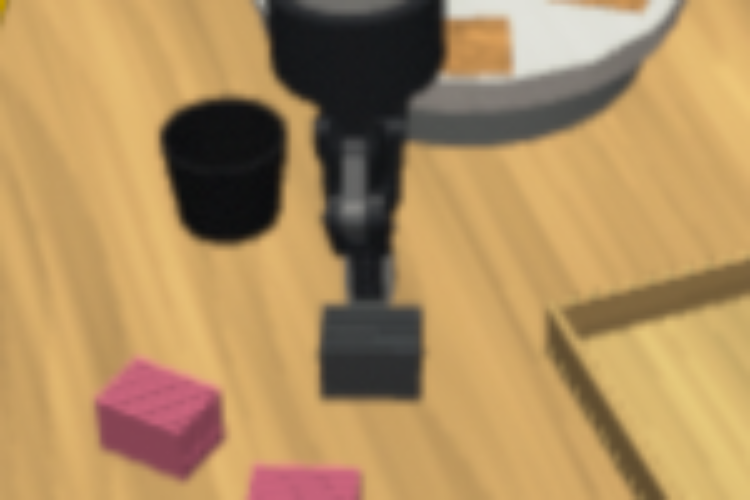

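```bash
python3 - <<'E'
from h import *
s=ctrl.read_state();print(s["tcp_pos"],s["q"],s["ft_force"])
W=viewer.snapshot("wrist");S=viewer.snapshot("side")
print(tri([(W,(281,247.5)),(S,(254,261))]))
t=s["tcp_pos"]
for d in (0,.01,.02,.03): print(d,uv(W,t+[0,0,d]),uv(S,t+[0,0,d]))
E
```

```text
[ 0.42215082 -0.14060877  0.0119075 ] [-4.26683431e-01  4.69241359e-01  2.05170827e+00  1.18075474e-03
  6.18537164e-01 -1.64961578e+00] [ 0.16348027 -0.08965124  0.21217487]
(array([ 0.42061554, -0.13883243,  0.03780131]), [array([2.2, 5.5]), array([-1.2,  0.7])])
0 [280.8235719  240.09985286] [254.06186498 270.70486143]
0.01 [280.91106371 245.87589697] [253.90082062 267.38184889]
0.02 [281.00854816 252.31163576] [253.73828673 264.02810133]
0.03 [281.11784085 259.52693189] [253.57424256 260.64319036]
```

>>> {"name": "servo_tool", "arguments": {"targets": [{"slide": [0, 0, 3], "twist": 0, "fingers": -1}, {"slide": [0, 0, 6], "twist": 0, "fingers": -1}, {"slide": [0, 0, 6], "twist": 0, "fingers": -1}]}}

```text
time_s: 4.97
tcp_pos: [0.4233, -0.1411, 0.0735]
tcp_rot: [0.173, 0.985, -0.0, 0.003]
ft_force: [-0.9, 0.0, 0.1]
gripper_width: 0.0001
```

```bash
python3 - <<'E'
from h import *
s=ctrl.read_state();t=s["tcp_pos"];print(t,s["gripper_width"])
W=viewer.snapshot("wrist");S=viewer.snapshot("side")
print(uv(W,t),uv(S,t))
a=cv2.resize(W["pixels"][170:320,180:380],None,fx=2,fy=2); b=cv2.resize(S["pixels"][200:300,190:323],None,fx=3,fy=3); 
cv2.imwrite("pics/d1.png",np.hstack([a,b])); 
E
```

```text
[ 0.42329326 -0.14106159  0.07351433] 0.00010008909353477375
[280.88251372 240.11922366] [253.59562467 249.74799369]
```

View pics/d1.png

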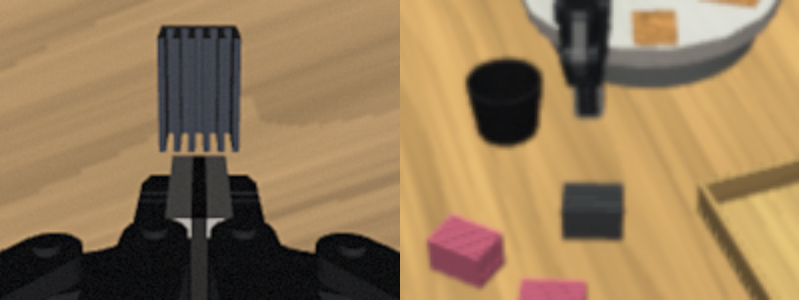

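```bash
python3 - <<'E'
from h import *
s=ctrl.read_state();t=s["tcp_pos"];R=Ro.from_quat(s["tcp_rot"]).as_matrix()
W=viewer.snapshot("wrist");S=viewer.snapshot("side")
print(tri([(W,(280.5,248.5)),(S,(252.7,238.7))]))
for d in (.01,.02,.03,.035,.04): print(d,[uv(W,t+[0,0,d]+R@[sx*.011,0,0]).round(1) for sx in (1,-1)],[uv(S,t+[0,0,d]+R@[sx*.011,0,0]).round(1) for sx in (1,0,-1)])
cv2.imwrite("pics/d2.png",cv2.resize(S["pixels"][190:260,210:310],None,fx=8,fy=8,interpolation=cv2.INTER_CUBIC))
E
```

```text
(array([ 0.41978007, -0.13875973,  0.10164023]), [array([2.3, 6.3]), array([-1.4,  0.8])])
0.01 [array([281. , 228.3]), array([281. , 262.8])] [array([247.9, 246.8]), array([252.8, 246.8]), array([257.8, 246.9])]
0.02 [array([281.1, 233.9]), array([281.1, 270.1])] [array([247.7, 243.3]), array([252.7, 243.3]), array([257.6, 243.3])]
0.03 [array([281.2, 240.1]), array([281.2, 278.2])] [array([247.5, 239.7]), array([252.5, 239.7]), array([257.5, 239.7])]
0.035 [array([281.3, 243.5]), array([281.2, 282.7])] [array([247.4, 237.9]), array([252.4, 237.9]), array([257.4, 237.9])]
0.04 [array([281.4, 247.1]), array([281.3, 287.4])] [array([247.3, 236.1]), array([252.3, 236.1]), array([257.3, 236.1])]
```

View pics/d2.png

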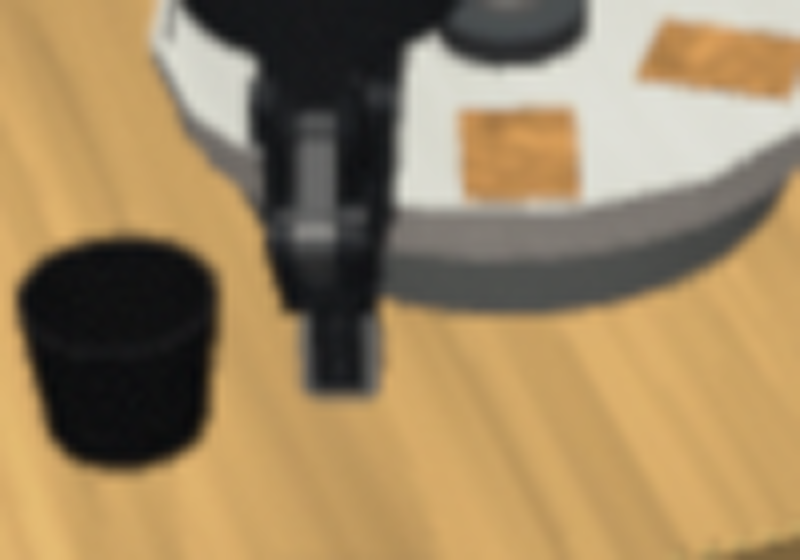

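>>> {"name": "servo_tool", "arguments": {"targets": [{"slide": [-0.2, 0, 0], "twist": 0, "fingers": 0.4}, {"slide": [-0.2, 0, 0], "twist": 0, "fingers": 0.4}, {"slide": [-0.2, 0, -3], "twist": 0, "fingers": 0.4}, {"slide": [-0.2, 0, -6], "twist": 0, "fingers": 0.4}, {"slide": [-0.2, 0, -8.4], "twist": 0, "fingers": 0.4}, {"slide": [-0.2, 0, -8.4], "twist": 0, "fingers": 0.4}]}}

```text
time_s: 5.92
tcp_pos: [0.4186, -0.14, -0.014]
tcp_rot: [0.174, 0.985, 0.001, -0.001]
ft_force: [-0.5, 0.1, 0.3]
gripper_width: 0.06
```

```bash
python3 - <<'E'
from h import *
s=ctrl.read_state();t=s["tcp_pos"];print(t,s["gripper_width"],s["ft_force"])
W=viewer.snapshot("wrist");S=viewer.snapshot("side")
a=cv2.resize(W["pixels"][150:350,150:410],None,fx=1.5,fy=1.5); b=cv2.resize(S["pixels"][220:295,200:300],None,fx=4,fy=4); 
cv2.imwrite("pics/d3.png",np.hstack([a,b])); 
E
```

```text
[ 0.41861601 -0.13995424 -0.01404319] 0.06003947127861148 [-0.46853357  0.11400039  0.32496777]
```

View pics/d3.png

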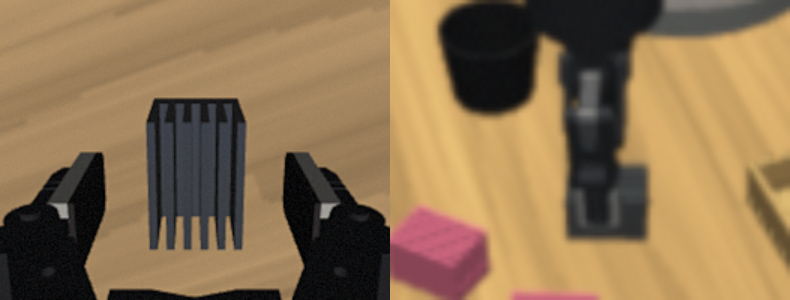

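>>> {"name": "servo_tool", "arguments": {"targets": [{"slide": [0.2, -0.1, -0.4], "twist": 0, "fingers": 0.4}, {"slide": [0.2, -0.1, -0.7], "twist": 0, "fingers": 0.4}, {"slide": [0.2, -0.1, -0.7], "twist": 0, "fingers": -1}, {"slide": [0.2, -0.1, -0.7], "twist": 0, "fingers": -1}, {"slide": [0.2, -0.1, -0.7], "twist": 0, "fingers": -1}, {"slide": [0.2, -0.1, -0.7], "twist": 0, "fingers": -1}], "force": 60}}

```text
time_s: 6.78
tcp_pos: [0.4219, -0.1415, -0.019]
tcp_rot: [0.174, 0.985, 0.0, 0.001]
ft_force: [-1.7, 1.0, 7.2]
gripper_width: 0.0301
```

>>> {"name": "servo_tool", "arguments": {"targets": [{"slide": [0, 0, 4], "twist": 0, "fingers": -1}, {"slide": [0, 0, 9], "twist": -0.15, "fingers": -1}, {"slide": [2, 3, 12], "twist": -0.33, "fingers": -1}, {"slide": [4, 6, 12], "twist": -0.51, "fingers": -1}, {"slide": [5.5, 9, 12], "twist": -0.69, "fingers": -1}, {"slide": [7, 12, 12], "twist": -0.87, "fingers": -1}, {"slide": [8.5, 14.5, 12], "twist": -1.05, "fingers": -1}, {"slide": [9.7, 16, 12], "twist": -1.22, "fingers": -1}]}}

```text
time_s: 7.78
tcp_pos: [0.5192, 0.0197, 0.101]
tcp_rot: [0.708, 0.706, -0.0, 0.001]
ft_force: [-0.3, -0.2, -1.7]
gripper_width: 0.0304
```

>>> {"name": "servo_tool", "arguments": {"targets": [{"slide": [0.5, 0.5, 0], "twist": -0.15, "fingers": -1}, {"slide": [0.5, 0.5, 0], "twist": -0.285, "fingers": -1}, {"slide": [0.5, 0.5, 0], "twist": -0.285, "fingers": -1}]}}

```text
time_s: 8.15
tcp_pos: [0.524, 0.0248, 0.1009]
tcp_rot: [0.801, 0.599, -0.0, 0.0]
ft_force: [0.5, 0.5, 0.0]
gripper_width: 0.0301
```

```bash
python3 - <<'E'
from h import *
s=ctrl.read_state();t=s["tcp_pos"];print(t,s["gripper_width"],s["ft_force"],jaw(s),s["time_s"],s["q"][5])
W=viewer.snapshot("wrist");S=viewer.snapshot("side")
a=cv2.resize(W["pixels"],None,fx=.7,fy=.7)
b=cv2.resize(S["pixels"][120:240,190:340],None,fx=2.6,fy=2.45); 
cv2.imwrite("pics/e1.png",np.hstack([a[:294],b[:294]])); 
E
```

```text
[0.52400052 0.02479404 0.10090582] 0.030071576083395602 [0.4746679  0.46523559 0.02202232] -16.42846584558025 8.15 0.24673502745397546
```

View pics/e1.png

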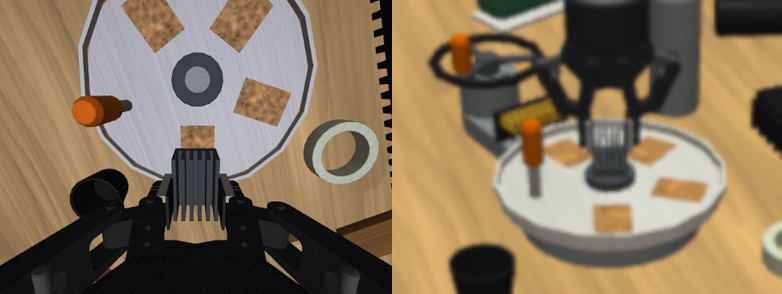

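>>> {"name": "servo_tool", "arguments": {"targets": [{"slide": [0.3, 0.4, -2.5], "twist": 0, "fingers": -1}, {"slide": [0.3, 0.4, -5], "twist": 0, "fingers": -1}, {"slide": [0.3, 0.4, -6.4], "twist": 0, "fingers": -1}, {"slide": [0.3, 0.4, -6.8], "twist": 0, "fingers": -1}, {"slide": [0.3, 0.4, -6.8], "twist": 0, "fingers": -1}]}}

```text
time_s: 8.88
tcp_pos: [0.5273, 0.0286, 0.0334]
tcp_rot: [0.8, 0.6, -0.0, 0.001]
ft_force: [0.1, -0.1, -0.4]
gripper_width: 0.03
```

```bash
python3 - <<'E'
from h import *
s=ctrl.read_state();t=s["tcp_pos"];print(t,s["gripper_width"],s["ft_force"],jaw(s),s["time_s"])
W=viewer.snapshot("wrist");S=viewer.snapshot("side")
a=cv2.resize(W["pixels"][100:380,140:420],None,fx=1.4,fy=1.4)
b=cv2.resize(S["pixels"][150:230,220:320],None,fx=4,fy=4.9); 
cv2.imwrite("pics/e2.png",np.hstack([a,b[:392]])); 
E
```

```text
[0.52728359 0.02860278 0.0333547 ] 0.030030790797168846 [ 0.14915888 -0.0652741  -0.40715892] -16.295151790432314 8.875
```

View pics/e2.png

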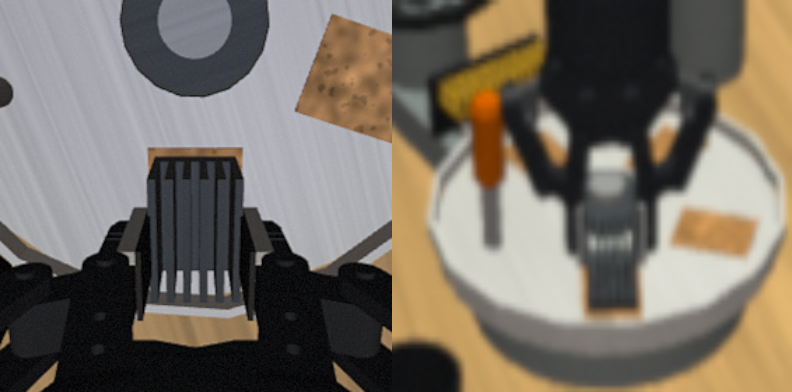

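>>> {"name": "servo_tool", "arguments": {"targets": [{"slide": [0, 0, -0.2], "twist": 0, "fingers": -1}, {"slide": [0, 0, -0.3], "twist": 0, "fingers": -1}, {"slide": [0, 0, -0.3], "twist": 0, "fingers": -1}]}}

```text
time_s: 9.35
tcp_pos: [0.5277, 0.0286, 0.0309]
tcp_rot: [0.8, 0.6, 0.0, 0.001]
ft_force: [0.1, -0.4, 2.0]
gripper_width: 0.0309
```

Contact. Release and lift, then head for the second sink.

>>> {"name": "servo_tool", "arguments": {"targets": [{"slide": [0, 0, 0], "twist": 0, "fingers": 0.3}, {"slide": [0, 0, 0], "twist": 0, "fingers": 0.3}, {"slide": [0, 0, 0.5], "twist": 0, "fingers": 0.3}, {"slide": [0, 0, 4], "twist": 0, "fingers": 0.3}, {"slide": [0, 0, 9], "twist": 0, "fingers": 0.4}, {"slide": [0, -5, 11], "twist": 0.18, "fingers": 0.6}, {"slide": [0, -10, 12], "twist": 0.36, "fingers": 0.6}, {"slide": [0, -15, 12], "twist": 0.54, "fingers": 0.6}]}}

```text
time_s: 10.35
tcp_pos: [0.5281, -0.123, 0.1524]
tcp_rot: [0.609, 0.793, 0.001, 0.002]
ft_force: [1.0, 0.3, 0.1]
gripper_width: 0.0682
```

```bash
python3 - <<'E'
from h import *
s=ctrl.read_state();t=s["tcp_pos"];print(t,s["gripper_width"],s["ft_force"],jaw(s),s["time_s"],s["q"][5])
T=viewer.snapshot("top");S=viewer.snapshot("side")
a=T["pixels"][150:350,150:470]
b=cv2.resize(S["pixels"][150:270,210:340],None,fx=2.5,fy=2.5)[:300]
cv2.imwrite("pics/f1.png",np.hstack([cv2.resize(a,None,fx=1.5,fy=1.5),b])); 
for r in finder.cut_out(T,"sink_a_mid"): print(np.round(r["position"],1),round(r["conf"],2))
for r in finder.landmark_of(T,"sink_a_mid"): print(np.round(r["position"],1),round(r["conf"],2),atz(T,r["position"],.015))
E
```

```text
[ 0.52809921 -0.12300812  0.15236157] 0.06822524175274222 [0.95241237 0.25516801 0.08894534] 14.998618374602259 10.35 -0.5770404170671865
[245.7 221.2] 0.79
[355.2 297.7] 0.63
[243.5 225.2] 0.61 [0.52943506 0.0276884  0.015     ]
[355.2 295.2] 0.51 [ 0.37166017 -0.23574705  0.015     ]
```

View pics/f1.png

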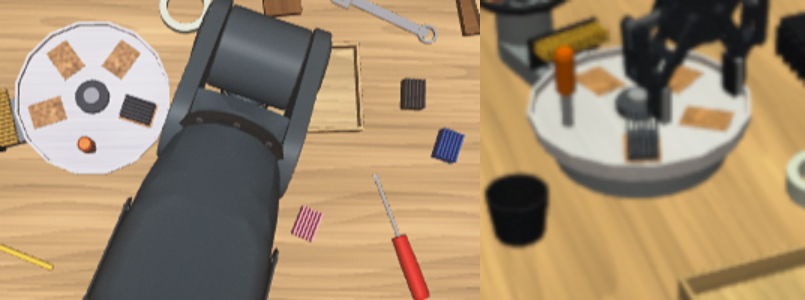

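>>> {"name": "servo_tool", "arguments": {"targets": [{"slide": [0.5, -4, 0], "twist": 0.18, "fingers": 0.6}, {"slide": [1, -8, 0], "twist": 0.36, "fingers": 0.6}, {"slide": [1.6, -12, 0], "twist": 0.54, "fingers": 0.6}, {"slide": [2.2, -16, 0], "twist": 0.72, "fingers": 0.6}, {"slide": [2.8, -20, -1], "twist": 0.9, "fingers": 0.6}, {"slide": [3.4, -24, -2], "twist": 1.08, "fingers": 0.6}, {"slide": [4, -27.7, -4], "twist": 1.26, "fingers": 0.6}, {"slide": [4, -27.7, -4], "twist": 1.31, "fingers": 0.6}]}}

```text
time_s: 11.55
tcp_pos: [0.5672, -0.3992, 0.1088]
tcp_rot: [0.004, 1.0, 0.002, -0.001]
ft_force: [0.1, 1.2, 0.4]
gripper_width: 0.0682
```

```bash
python3 - <<'E'
from h import *
s=ctrl.read_state();t=s["tcp_pos"];print(t,s["gripper_width"],s["ft_force"],jaw(s),s["time_s"],s["q"][5])
W=viewer.snapshot("wrist");S=viewer.snapshot("side")
cv2.imwrite("pics/g1.png",W["pixels"]); 
for r in finder.landmark_of(W,"sink_a_mid"): print(np.round(r["position"],1),round(r["conf"],2),atz(W,r["position"],.015))
for r in finder.landmark_of(S,"sink_a_mid"): print(np.round(r["position"],1),round(r["conf"],2),atz(S,r["position"],.015))
print(uv(W,[.5685,-.402,.015]))
E
```

```text
[ 0.56721067 -0.39922247  0.10877734] 0.0681799560917214 [0.12700992 1.19500418 0.35949018] 89.56456018759489 11.55 -2.2451205712770568
[239.4 307.5] 0.97 [ 0.35888523 -0.2459708   0.015     ]
[275.9 204.6] 0.79 [0.55299636 0.09398414 0.015     ]
[213.4 280.8] 0.56 [ 0.32585667 -0.14654734  0.015     ]
[277.16946411 207.5875376 ]
```

View pics/g1.png

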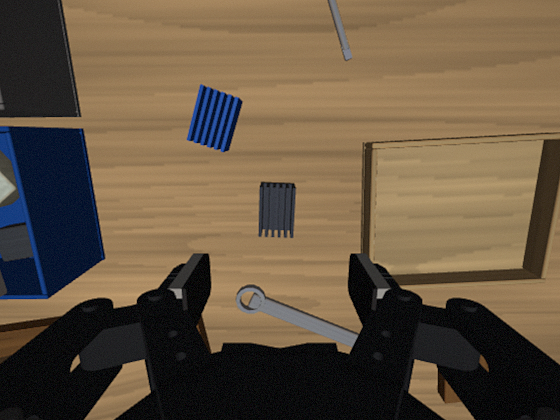

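```bash
python3 - <<'E'
from h import *
W=viewer.snapshot("wrist")
P,r=rect(W,(277,215),.03); print(r,len(P)); 
for c in ((261,184),(295,184),(259.5,236),(294,237)): print(atz(W,c,.03).round(4))
print("wrench",atz(W,(250,297),0))
cv2.imwrite("pics/g2.png",cv2.resize(W["pixels"][170:250,230:330],None,fx=7,fy=7,interpolation=cv2.INTER_CUBIC))
E
```

```text
((567.3360595703125, -402.358154296875), (30.89919090270996, 49.72848129272461), 88.37185668945312) 1721
[ 0.5451 -0.4146  0.03  ]
[ 0.5454 -0.3848  0.03  ]
[ 0.5931 -0.4172  0.03  ]
[ 0.5944 -0.3855  0.03  ]
wrench [ 0.67334205 -0.43152139  0.        ]
```

View pics/g2.png

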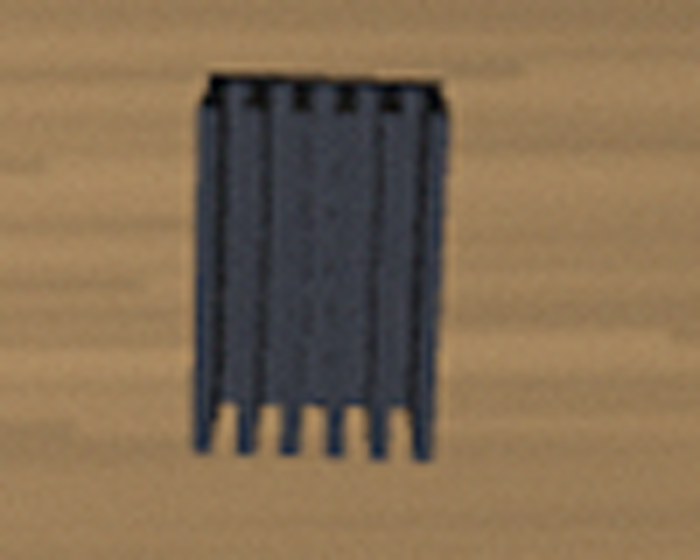

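>>> {"name": "servo_tool", "arguments": {"targets": [{"slide": [0.2, -0.3, -4], "twist": -0.02, "fingers": 0.4}, {"slide": [0.2, -0.3, -8], "twist": -0.02, "fingers": 0.4}, {"slide": [0.2, -0.3, -11.5], "twist": -0.02, "fingers": 0.4}, {"slide": [0.2, -0.3, -12.6], "twist": -0.02, "fingers": 0.4}, {"slide": [0.2, -0.3, -12.6], "twist": -0.02, "fingers": -1}, {"slide": [0.2, -0.3, -12.6], "twist": -0.02, "fingers": -1}, {"slide": [0.2, -0.3, -12.6], "twist": -0.02, "fingers": -1}, {"slide": [0.2, -0.3, -12.6], "twist": -0.02, "fingers": -1}]}}

```text
time_s: 12.8
tcp_pos: [0.5711, -0.4016, -0.0125]
tcp_rot: [0.015, 1.0, 0.0, 0.002]
ft_force: [-0.3, -0.1, 7.9]
gripper_width: 0.0296
```

>>> {"name": "servo_tool", "arguments": {"targets": [{"slide": [0, 0, 4], "twist": 0, "fingers": -1}, {"slide": [0, 2, 9], "twist": 0, "fingers": -1}, {"slide": [0, 7, 12.5], "twist": 0, "fingers": -1}, {"slide": [0.5, 12.5, 13], "twist": 0, "fingers": -1}, {"slide": [1, 18, 13], "twist": 0.1, "fingers": -1}, {"slide": [1.5, 23.5, 13], "twist": 0.2, "fingers": -1}, {"slide": [2, 29, 13], "twist": 0.3, "fingers": -1}, {"slide": [2.5, 34.5, 13], "twist": 0.4, "fingers": -1}]}}

```text
time_s: 13.8
tcp_pos: [0.5963, -0.0549, 0.1184]
tcp_rot: [-0.186, 0.983, 0.0, 0.002]
ft_force: [1.0, 0.7, -1.0]
gripper_width: 0.0294
```

>>> {"name": "servo_tool", "arguments": {"targets": [{"slide": [0.2, 5, 0], "twist": 0.07, "fingers": -1}, {"slide": [0.5, 10, 0], "twist": 0.14, "fingers": -1}, {"slide": [0.8, 15, 0], "twist": 0.21, "fingers": -1}, {"slide": [1, 19.5, 0], "twist": 0.286, "fingers": -1}, {"slide": [1, 19.9, -2], "twist": 0.286, "fingers": -1}, {"slide": [1, 19.9, -4], "twist": 0.286, "fingers": -1}, {"slide": [1, 19.9, -4], "twist": 0.286, "fingers": -1}]}}

```text
time_s: 14.68
tcp_pos: [0.6052, 0.1432, 0.0768]
tcp_rot: [-0.323, 0.946, 0.001, 0.001]
ft_force: [0.8, -0.3, -0.1]
gripper_width: 0.0297
```

```bash
python3 - <<'E'
from h import *
s=ctrl.read_state();t=s["tcp_pos"];print(t,s["gripper_width"],s["ft_force"],jaw(s),s["time_s"])
W=viewer.snapshot("wrist");S=viewer.snapshot("side")
a=cv2.resize(W["pixels"][100:380,140:420],None,fx=1.4,fy=1.4)
b=cv2.resize(S["pixels"][140:220,220:320],None,fx=4,fy=4.9); 
cv2.imwrite("pics/e3.png",np.hstack([a,b[:392]])); 
E
```

```text
[0.60516257 0.14321048 0.07683707] 0.02973743592974867 [ 0.84828299 -0.28452763 -0.09071471] 127.7335545573934 14.675
```

View pics/e3.png

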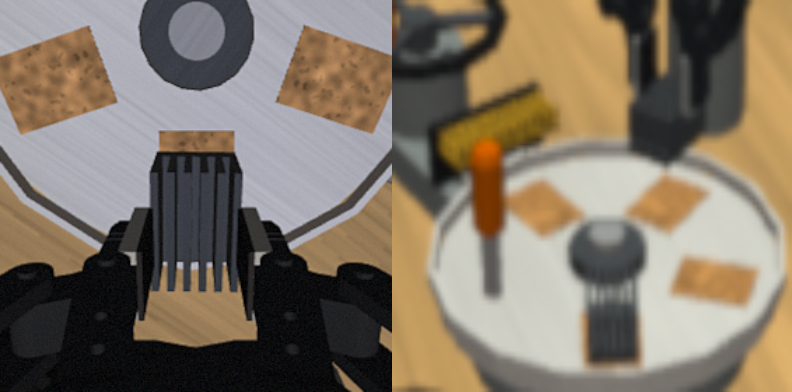

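>>> {"name": "servo_tool", "arguments": {"targets": [{"slide": [0.1, 0.1, -2], "twist": 0, "fingers": -1}, {"slide": [0.1, 0.1, -3.5], "twist": 0, "fingers": -1}, {"slide": [0.1, 0.1, -3.9], "twist": 0, "fingers": -1}, {"slide": [0.1, 0.1, -3.9], "twist": 0, "fingers": -1}]}}

```text
time_s: 15.28
tcp_pos: [0.6074, 0.1444, 0.0394]
tcp_rot: [-0.323, 0.946, 0.0, 0.002]
ft_force: [0.1, 0.0, 0.3]
gripper_width: 0.0299
```

>>> {"name": "servo_tool", "arguments": {"targets": [{"slide": [0, 0, -0.2], "twist": 0, "fingers": -1}, {"slide": [0, 0, -0.2], "twist": 0, "fingers": -1}]}}

```text
time_s: 15.52
tcp_pos: [0.6075, 0.1445, 0.0376]
tcp_rot: [-0.323, 0.946, 0.0, 0.002]
ft_force: [0.2, -0.5, -0.5]
gripper_width: 0.0297
```

>>> {"name": "servo_tool", "arguments": {"targets": [{"slide": [0, 0, -0.2], "twist": 0, "fingers": -1}, {"slide": [0, 0, -0.3], "twist": 0, "fingers": -1}, {"slide": [0, 0, -0.3], "twist": 0, "fingers": -1}]}}

```text
time_s: 15.9
tcp_pos: [0.6083, 0.1442, 0.0373]
tcp_rot: [-0.323, 0.946, -0.0, 0.003]
ft_force: [-8.6, -4.5, 22.6]
gripper_width: 0.0295
```

>>> {"name": "servo_tool", "arguments": {"targets": [{"slide": [0, 0, 0.05], "twist": 0, "fingers": -1}, {"slide": [0, 0, 0.05], "twist": 0, "fingers": 0.3}, {"slide": [0, 0, 0.05], "twist": 0, "fingers": 0.3}, {"slide": [0, 0, 0.5], "twist": 0, "fingers": 0.3}, {"slide": [0, 0, 4], "twist": 0, "fingers": 0.3}, {"slide": [0, 0, 9], "twist": 0, "fingers": 0.3}, {"slide": [-2, 3, 12], "twist": 0, "fingers": 0.3}, {"slide": [-4, 8, 13], "twist": 0, "fingers": 0.3}]}}

```text
time_s: 16.9
tcp_pos: [0.5689, 0.2245, 0.1698]
tcp_rot: [-0.322, 0.947, -0.0, 0.005]
ft_force: [0.8, -0.0, -0.4]
gripper_width: 0.0557
```

```bash
python3 - <<'E'
from h import *
s=ctrl.read_state();t=s["tcp_pos"];print(t,s["gripper_width"],s["ft_force"],jaw(s),s["time_s"],s["q"][5])
T=viewer.snapshot("top");S=viewer.snapshot("side");W=viewer.snapshot("wrist")
b=cv2.resize(S["pixels"][130:250,190:340],None,fx=2.5,fy=2.5)[:300]
cv2.imwrite("pics/f2.png",np.hstack([cv2.resize(W["pixels"],(400,300)),b])); cv2.imwrite("pics/f2t.png",T["pixels"])
print(len(blobs(T,(110,0,0),(120,1,1))))
E
```

```text
[0.56886898 0.22445568 0.1698275 ] 0.05573829469121509 [ 0.78087051 -0.03473314 -0.37880108] 127.60482724508256 16.9 -1.9274733577932504
0
```

View pics/f2.png

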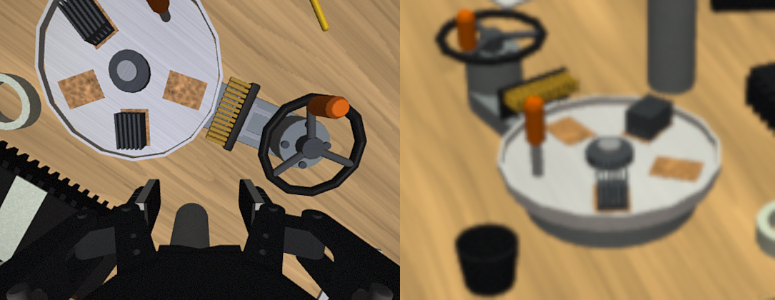

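View pics/f2t.png

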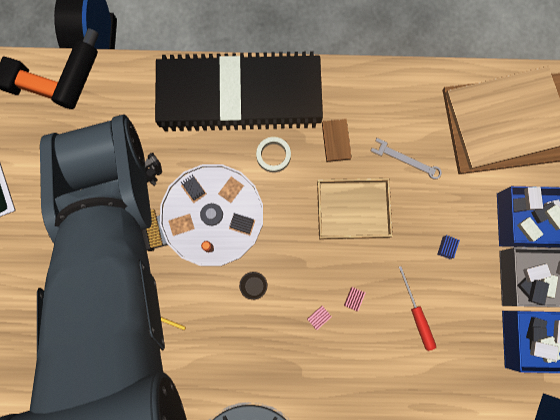

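```bash
python3 - <<'E'
from h import *
T=viewer.snapshot("top");W=viewer.snapshot("wrist")
a=cv2.resize(W["pixels"][120:220,130:240],None,fx=4,fy=4,interpolation=cv2.INTER_CUBIC)
b=cv2.resize(T["pixels"][165:265,160:265],None,fx=4,fy=4,interpolation=cv2.INTER_CUBIC)
cv2.imwrite("pics/f3.png",np.hstack([a,b]))
c=[.5475,.099];phi=181.8
for k,px in ((72,None),(216,None)):
    th=np.radians(phi+k);u=np.array([np.cos(th),np.sin(th)]);v=np.array([-u[1],u[0]])
    for n,p in (("W",W),("T",T)):
        print(k,n,"pad corners",[uv(p,np.r_[c+u*(.073+sx*.026)+v*sy*.019,.05]).round(1).tolist() for sx in(-1,1) for sy in(-1,1)],"sink top corners",[uv(p,np.r_[c+u*(.073+sx*.023)+v*sy*.016,.08]).round(1).tolist() for sx in(-1,1) for sy in(-1,1)])
E
```

```text
72 W pad corners [[169.1, 43.9], [137.7, 71.4], [128.4, -11.2], [96.6, 18.7]] sink top corners [[150.1, 32.1], [120.7, 58.4], [108.8, -23.1], [79.1, 5.5]]
72 T pad corners [[228.5, 228.4], [233.7, 212.8], [250.1, 235.2], [255.3, 219.5]] sink top corners [[228.9, 225.7], [233.4, 212.2], [248.5, 231.8], [253.0, 218.3]]
216 W pad corners [[171.8, 154.2], [210.8, 154.2], [176.7, 206.1], [213.9, 206.1]] sink top corners [[163.6, 160.0], [200.0, 160.0], [168.7, 210.7], [203.5, 210.7]]
216 T pad corners [[206.6, 193.6], [193.1, 203.2], [193.7, 176.0], [180.2, 185.5]] sink top corners [[203.0, 190.6], [191.3, 198.9], [191.2, 174.7], [179.6, 182.9]]
```

View pics/f3.png

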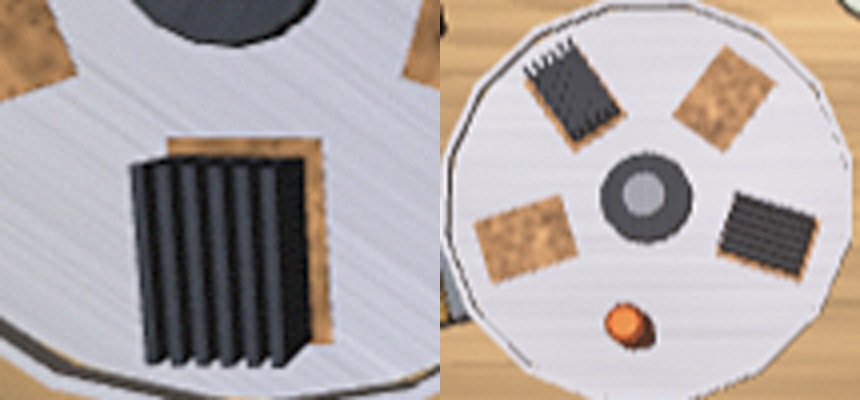

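```bash
python3 - <<'E'
from h import *
W=viewer.snapshot("wrist");S=viewer.snapshot("side")
for n,p in (("W",W),("S",S)):
    for q in ("wheel_axis","wheel_knob"):
        print(n,q,[(np.round(r["position"],1).tolist(),round(r["conf"],2)) for r in finder.landmark_of(p,q)])
    print([(c.round(1).tolist(),a) for c,a,_ in blobs(p,(3,160,100),(14,255,255),20)])
from scipy.optimize import least_squares
p=W
hsv=cv2.cvtColor(p["pixels"],cv2.COLOR_BGR2HSV)
m=(hsv[...,2]<50).astype(np.uint8); m[:,:340]=0; m[:120]=0; m[290:]=0
cv2.imwrite("pics/h1.png",np.hstack([p["pixels"][110:300,320:560],cv2.cvtColor(m[110:300,320:560]*255,cv2.COLOR_GRAY2BGR)]))
h=np.vstack(cv2.findContours(m,cv2.RETR_EXTERNAL,cv2.CHAIN_APPROX_NONE)[0]); H=cv2.convexHull(h)[:,0]
w=np.array([atz(p,x,.0925)[:2] for x in H.astype(float)])
r=least_squares(lambda v:np.hypot(*(w-v[:2]).T)-v[2],[.479,.334,.066],loss="soft_l1",f_scale=.001);print(r.x,np.abs(r.fun).max(),np.hypot(*(w-r.x[:2]).T).round(4))
E
```

```text
W wheel_axis [([460.2, 221.3], 0.71)]
W wheel_knob [([464.4, 151.7], 0.71)]
[([478.9, 152.4], 822)]
S wheel_axis [([222.7, 135.0], 0.6)]
S wheel_knob [([225.8, 135.9], 0.56), ([216.9, 146.2], 0.5)]
[([320.2, 112.9], 130), ([216.0, 141.5], 96), ([243.4, 177.7], 119), ([229.6, 368.5], 185)]
[0.49249254 0.3111949  0.08538043] 0.01750116677100605 [0.0897 0.0889 0.0899 0.0901 0.0861 0.0855 0.0795 0.0776 0.0772 0.0822
 0.101  0.0828 0.0858 0.0903 0.0887 0.0849 0.0679 0.078  0.0794 0.0841
 0.0844 0.0867 0.089 ]
```

View pics/h1.png

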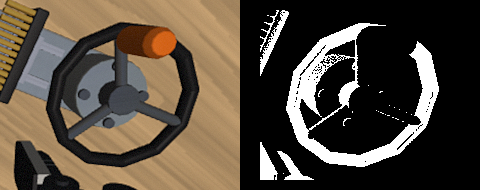

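```bash
python3 - <<'E'
from h import *
from scipy.optimize import least_squares
W=viewer.snapshot("wrist");T=viewer.snapshot("top")
p=W
hsv=cv2.cvtColor(p["pixels"],cv2.COLOR_BGR2HSV)
m=(hsv[...,2]<50).astype(np.uint8)
n,l,st,c=cv2.connectedComponentsWithStats(m); i=l[200,513-0] if l[200,513] else 0
for x in range(495,525):
    if l[200,x]: i=l[200,x];break
print(st[i])
H=cv2.convexHull(np.argwhere(l==i)[:,::-1].astype(np.int32))[:,0]
for z in (.0925,.098):
    w=np.array([atz(p,x,z)[:2] for x in H.astype(float)])
    r=least_squares(lambda v:np.hypot(*(w-v[:2]).T)-v[2],[.479,.334,.066],loss="soft_l1",f_scale=.001);print(z,r.x,np.hypot(*(w-r.x[:2]).T).round(4))
print("hub",atz(p,(441,206),.095),atz(p,(441,206),.1))
print("knobtop",atz(p,(485,151.5),.1465),"orange mid",atz(p,(464,150),.124), "tri",tri([(W,(464,150)),(viewer.snapshot('side'),(216.0,142.5))]))
E
```

```text
[ 367  132  153  145 5964]
0.0925 [0.48081732 0.33299081 0.0646624 ] [0.0658 0.0659 0.0656 0.0654 0.0646 0.0638 0.0639 0.0651 0.0643 0.0647
 0.0648 0.0642 0.063  0.065  0.0637 0.0645 0.0649 0.0647 0.0653 0.0656
 0.0653 0.0645 0.0647 0.0654 0.0645 0.0638 0.0649 0.0653 0.0652 0.0632
 0.0633 0.0632 0.0638 0.0654 0.0642 0.0638 0.0648 0.0657]
0.098 [0.48158553 0.32970231 0.06324926] [0.0644 0.0645 0.0642 0.0639 0.0632 0.0624 0.0625 0.0636 0.0629 0.0633
 0.0634 0.0628 0.0616 0.0635 0.0623 0.0631 0.0635 0.0633 0.0639 0.0642
 0.0638 0.0631 0.0633 0.0639 0.0631 0.0624 0.0635 0.0639 0.0638 0.0618
 0.0619 0.0618 0.0624 0.064  0.0628 0.0624 0.0634 0.0643]
hub [0.47969669 0.3291074  0.095     ] [0.48042417 0.32616463 0.1       ]
knobtop [0.44410325 0.2950173  0.1465    ] orange mid [0.44445069 0.29504584 0.124     ] tri (array([0.44386345, 0.29601679, 0.12203532]), [array([-0.1,  0. ]), array([-0., -0.])])
```

>>> {"name": "servo_tool", "arguments": {"targets": [{"slide": [-4.5, 2.5, 0], "twist": 0, "fingers": 0.3}, {"slide": [-9, 5, 0], "twist": 0, "fingers": 0.3}, {"slide": [-12.5, 7.1, 0], "twist": 0, "fingers": 0.3}, {"slide": [-12.5, 7.1, -2], "twist": 0, "fingers": 0.3}, {"slide": [-12.5, 7.1, -3.5], "twist": 0, "fingers": 0.3}, {"slide": [-12.5, 7.1, -3.5], "twist": 0, "fingers": 0.3}]}}

```text
time_s: 18.35
tcp_pos: [0.4432, 0.2944, 0.1311]
tcp_rot: [-0.323, 0.946, -0.0, 0.002]
ft_force: [-0.3, 0.4, -0.0]
gripper_width: 0.0555
```

```bash
python3 - <<'E'
from h import *
s=ctrl.read_state();t=s["tcp_pos"];print(t,s["gripper_width"],s["ft_force"],jaw(s),s["time_s"],s["q"])
S=viewer.snapshot("side");W=viewer.snapshot("wrist")
b=cv2.resize(S["pixels"][70:190,170:290],None,fx=4,fy=4)
cv2.imwrite("pics/i1.png",np.hstack([cv2.resize(W["pixels"][100:340,140:420],(560,480))[:, :320+240],b[:,:]])[:, :1040]); 
cv2.imwrite("pics/i1.png",np.hstack([W["pixels"][100:420,140:420],cv2.resize(S["pixels"][90:190,170:290],(480,320))]))
R=Ro.from_quat(s["tcp_rot"]).as_matrix()
for d in (0,.02,.03,.04): print(d,[uv(S,t+[0,0,d]+R[:,1]*k*.03) for k in(-1,1)])
E
```

```text
[0.44315477 0.29438625 0.13113075] 0.05554282254014082 [-0.3174334   0.39806641 -0.01507698] 127.67640310313335 18.35 [ 4.99477714e-01  3.93187314e-01  1.76378297e+00 -1.33518755e-03
  9.80925936e-01 -1.72815816e+00]
0 [array([224.02016456, 142.56409024]), array([207.37276854, 137.2716462 ])]
0.02 [array([223.52528889, 136.09511516]), array([206.76254559, 130.88121012])]
0.03 [array([223.27501562, 132.82356305]), array([206.45400184, 127.65004834])]
0.04 [array([223.02282307, 129.52692223]), array([206.14313547, 124.39456332])]
```

View pics/i1.png

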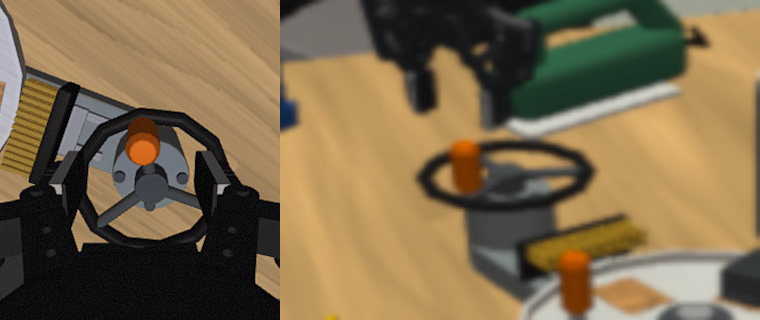

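>>> {"name": "servo_tool", "arguments": {"targets": [{"slide": [0.1, 0.15, -2], "twist": 0, "fingers": 0.3}, {"slide": [0.1, 0.15, -4], "twist": 0, "fingers": 0.3}, {"slide": [0.1, 0.15, -5.4], "twist": 0, "fingers": 0.3}, {"slide": [0.1, 0.15, -5.4], "twist": 0, "fingers": 0}, {"slide": [0.1, 0.15, -5.4], "twist": 0, "fingers": -1}, {"slide": [0.1, 0.15, -5.4], "twist": 0, "fingers": -1}, {"slide": [0.1, 0.15, -5.4], "twist": 0, "fingers": -1}, {"slide": [0.1, 0.15, -5.4], "twist": 0, "fingers": -1}], "force": 50}}

```text
time_s: 19.45
tcp_pos: [0.4454, 0.2965, 0.0793]
tcp_rot: [-0.323, 0.946, 0.0, 0.004]
ft_force: [-1.5, -0.6, 7.4]
gripper_width: 0.0204
```

```bash
python3 - <<'E'
from h import *
s=ctrl.read_state();t=s["tcp_pos"];print(t,s["gripper_width"],s["ft_force"],jaw(s),s["time_s"])
S=viewer.snapshot("side");W=viewer.snapshot("wrist")
cv2.imwrite("pics/i2.png",np.hstack([W["pixels"][100:420,140:420],cv2.resize(S["pixels"][90:190,170:290],(480,320))]))
E
```

```text
[0.44537941 0.29651883 0.07930182] 0.020368259781421417 [-1.46796349 -0.5775654   7.4302913 ] 127.66806667262593 19.45
```

View pics/i2.png

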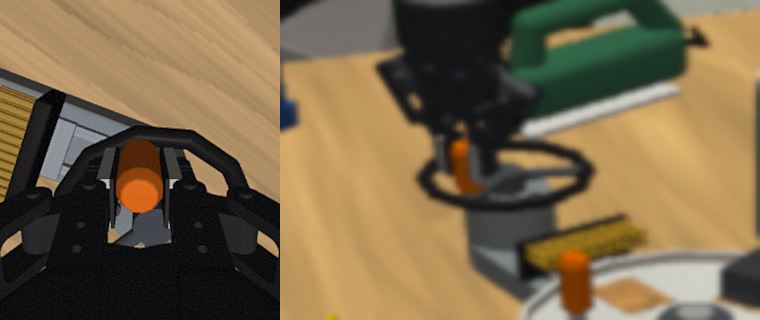

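```bash
cat >> h.py <<'E'
def circ(A,r,th0,step,n=8,z=None):
    s=ctrl.read_state();t=s["tcp_pos"]
    for k in range(1,n+1):
        th=np.radians(th0+step*k); d=(np.array([A[0]+r*np.cos(th),A[1]+r*np.sin(th)])-t[:2])*100
        print("[%.1f, %.1f]"%tuple(d),end=" ")
    print("| z",round(t[2],4),"th now",np.degrees(np.arctan2(t[1]-A[1],t[0]-A[0])).round(1),"r",np.hypot(t[1]-A[1],t[0]-A[0]).round(4))
E
python3 - <<'E'
from h import *
circ([.480,.333],.0515,226.5,-15)
E
```

```text
[-0.9, 1.0] [-1.5, 2.2] [-1.7, 3.5] [-1.5, 4.9] [-1.1, 6.1] [-0.3, 7.2] [0.8, 8.0] [2.0, 8.6] | z 0.0793 th now -133.5 r 0.0503
```

>>> {"name": "servo_tool", "arguments": {"targets": [{"slide": [-0.9, 1.0, 0], "twist": 0, "fingers": -1}, {"slide": [-1.5, 2.2, 0], "twist": 0, "fingers": -1}, {"slide": [-1.7, 3.5, 0], "twist": 0, "fingers": -1}, {"slide": [-1.5, 4.9, 0], "twist": 0, "fingers": -1}]}}

```text
time_s: 20.05
tcp_pos: [0.4295, 0.3464, 0.0794]
tcp_rot: [-0.323, 0.946, 0.0, 0.003]
ft_force: [-0.2, -1.8, 1.8]
gripper_width: 0.02
```

```bash
python3 - <<'E'
from h import *
circ([.480,.333],.0515,166,-15)
E
```

```text
[0.5, 1.2] [1.3, 2.2] [2.4, 3.1] [3.6, 3.6] [5.0, 3.8] [6.3, 3.7] [7.5, 3.2] [8.6, 2.4] | z 0.0794 th now 165.1 r 0.0522
```

>>> {"name": "servo_tool", "arguments": {"targets": [{"slide": [0.5, 1.2, 0], "twist": 0, "fingers": -1}, {"slide": [1.3, 2.2, 0], "twist": 0, "fingers": -1}, {"slide": [2.4, 3.1, 0], "twist": 0, "fingers": -1}, {"slide": [3.6, 3.6, 0], "twist": 0, "fingers": -1}, {"slide": [5.0, 3.8, 0], "twist": 0, "fingers": -1}]}}

```text
time_s: 20.68
tcp_pos: [0.4799, 0.387, 0.0794]
tcp_rot: [-0.323, 0.946, 0.002, 0.004]
ft_force: [-1.9, 5.5, -1.1]
gripper_width: 0.0205
```

```bash
python3 - <<'E'
from h import *
s=ctrl.read_state();print(s["tcp_pos"],s["ft_force"])
circ([.480,.333],.0515,91,-15)
E
```

```text
[0.47987508 0.38696803 0.07943996] [-1.91030768  5.54069557 -1.08434593]
[1.3, -0.4] [2.5, -0.9] [3.6, -1.7] [4.4, -2.7] [5.0, -4.0] [5.2, -5.3] [5.0, -6.6] [4.5, -7.9] | z 0.0794 th now 90.1 r 0.054
```

```bash
python3 - <<'E'
from h import *
circ([.4812,.335],.052,91.5,-15)
E
```

```text
[1.3, -0.1] [2.6, -0.6] [3.7, -1.4] [4.6, -2.5] [5.1, -3.7] [5.3, -5.1] [5.2, -6.4] [4.7, -7.7] | z 0.0794 th now 91.5 r 0.052
```

>>> {"name": "servo_tool", "arguments": {"targets": [{"slide": [1.3, -0.1, 0], "twist": 0, "fingers": -1}, {"slide": [2.6, -0.6, 0], "twist": 0, "fingers": -1}, {"slide": [3.7, -1.4, 0], "twist": 0, "fingers": -1}, {"slide": [4.6, -2.5, 0], "twist": 0, "fingers": -1}, {"slide": [5.1, -3.7, 0], "twist": 0, "fingers": -1}, {"slide": [5.3, -5.1, 0], "twist": 0, "fingers": -1}]}}

```text
time_s: 21.42
tcp_pos: [0.5325, 0.3359, 0.0794]
tcp_rot: [-0.323, 0.946, 0.002, 0.003]
ft_force: [-11.4, 1.5, 5.9]
gripper_width: 0.0203
```

```bash
python3 - <<'E'
from h import *
s=ctrl.read_state();print(s["tcp_pos"],s["ft_force"])
circ([.4812,.335],.052,1.5,-15)
E
```

```text
[0.53249148 0.33590908 0.07935497] [-11.41816676   1.5254915    5.90192056]
[-0.1, -1.3] [-0.6, -2.6] [-1.4, -3.7] [-2.4, -4.5] [-3.7, -5.1] [-5.0, -5.3] [-6.3, -5.1] [-7.6, -4.7] | z 0.0794 th now 1.0 r 0.0513
```

```bash
python3 - <<'E'
from h import *
circ([.4802,.3348],.0518,1.0,-15)
E
```

```text
[-0.2, -1.4] [-0.7, -2.6] [-1.5, -3.7] [-2.6, -4.6] [-3.8, -5.1] [-5.1, -5.3] [-6.5, -5.1] [-7.7, -4.6] | z 0.0794 th now 1.2 r 0.0523
```

>>> {"name": "servo_tool", "arguments": {"targets": [{"slide": [-0.2, -1.4, 0], "twist": 0, "fingers": -1}, {"slide": [-0.7, -2.6, 0], "twist": 0, "fingers": -1}, {"slide": [-1.5, -3.7, 0], "twist": 0, "fingers": -1}, {"slide": [-2.6, -4.6, 0], "twist": 0, "fingers": -1}, {"slide": [-3.8, -5.1, 0], "twist": 0, "fingers": -1}, {"slide": [-5.1, -5.3, 0], "twist": 0, "fingers": -1}]}}

```text
time_s: 22.18
tcp_pos: [0.4813, 0.2829, 0.0795]
tcp_rot: [-0.323, 0.946, 0.002, 0.003]
ft_force: [1.8, 10.4, -2.9]
gripper_width: 0.0205
```

```bash
python3 - <<'E'
from h import *
s=ctrl.read_state();print(s["tcp_pos"],s["ft_force"])
circ([.4802,.3348],.0518,-89,-15)
E
```

```text
[0.48129177 0.28288636 0.07945733] [ 1.75378629 10.42602319 -2.90467011]
[-1.4, 0.2] [-2.6, 0.7] [-3.7, 1.5] [-4.5, 2.5] [-5.1, 3.8] [-5.3, 5.1] [-5.1, 6.4] [-4.6, 7.7] | z 0.0795 th now -88.8 r 0.0519
```

```bash
python3 - <<'E'
from h import *
circ([.4803,.3358],.052,-89,-15)
E
```

```text
[-1.4, 0.2] [-2.6, 0.7] [-3.7, 1.6] [-4.6, 2.6] [-5.1, 3.9] [-5.3, 5.2] [-5.1, 6.5] [-4.6, 7.8] | z 0.0795 th now -88.9 r 0.0529
```

>>> {"name": "servo_tool", "arguments": {"targets": [{"slide": [-1.4, 0.2, 0], "twist": 0, "fingers": -1}, {"slide": [-2.6, 0.7, 0], "twist": 0, "fingers": -1}, {"slide": [-3.7, 1.6, 0], "twist": 0, "fingers": -1}, {"slide": [-4.6, 2.6, 0], "twist": 0, "fingers": -1}]}}

```text
time_s: 22.68
tcp_pos: [0.4348, 0.3096, 0.0795]
tcp_rot: [-0.323, 0.946, 0.002, 0.004]
ft_force: [7.4, 1.6, -5.9]
gripper_width: 0.02
```

```bash
python3 - <<'E'
from h import *
s=ctrl.read_state();print(s["tcp_pos"],s["ft_force"])
circ([.4803,.3358],.052,-149,-15)
E
```

```text
[0.43479415 0.30955433 0.07950045] [ 7.39425115  1.56188145 -5.94219648]
[-0.4, 1.2] [-0.6, 2.5] [-0.5, 3.9] [0.0, 5.1] [0.8, 6.2] [1.9, 7.1] [3.1, 7.6] [4.5, 7.8] | z 0.0795 th now -150.0 r 0.0525
```

```bash
python3 - <<'E'
import numpy as np
for k in range(0,24):
    th=np.radians(210-15*k); print(210-15*k, np.round([48.03+5.2*np.cos(th),33.58+5.2*np.sin(th)],2), end="; ")
E
```

```text
210 [43.53 30.98]; 195 [43.01 32.23]; 180 [42.83 33.58]; 165 [43.01 34.93]; 150 [43.53 36.18]; 135 [44.35 37.26]; 120 [45.43 38.08]; 105 [46.68 38.6 ]; 90 [48.03 38.78]; 75 [49.38 38.6 ]; 60 [50.63 38.08]; 45 [51.71 37.26]; 30 [52.53 36.18]; 15 [53.05 34.93]; 0 [53.23 33.58]; -15 [53.05 32.23]; -30 [52.53 30.98]; -45 [51.71 29.9 ]; -60 [50.63 29.08]; -75 [49.38 28.56]; -90 [48.03 28.38]; -105 [46.68 28.56]; -120 [45.43 29.08]; -135 [44.35 29.9 ];
```

>>> {"name": "servo_tool", "arguments": {"targets": [{"slide": [-0.2, 0.6, 0], "twist": 0, "fingers": -1}, {"slide": [-0.4, 1.2, 0], "twist": 0, "fingers": -1}], "force": 25}}

```text
time_s: 22.92
tcp_pos: [0.43, 0.3218, 0.0794]
tcp_rot: [-0.323, 0.946, 0.002, 0.003]
ft_force: [-3.4, -2.7, 4.3]
gripper_width: 0.0199
```

>>> {"name": "servo_tool", "arguments": {"targets": [{"slide": [-0.1, 0.7, 0], "twist": 0, "fingers": -1}, {"slide": [-0.15, 1.4, 0], "twist": 0, "fingers": -1}]}}

```text
time_s: 23.18
tcp_pos: [0.4283, 0.3363, 0.0794]
tcp_rot: [-0.323, 0.946, 0.002, 0.002]
ft_force: [-2.8, -2.3, 3.7]
gripper_width: 0.0203
```

>>> {"name": "servo_tool", "arguments": {"targets": [{"slide": [0.05, 0.7, 0], "twist": 0, "fingers": -1}, {"slide": [0.2, 1.35, 0], "twist": 0, "fingers": -1}]}}

```text
time_s: 23.42
tcp_pos: [0.4305, 0.3504, 0.0794]
tcp_rot: [-0.323, 0.946, 0.002, 0.003]
ft_force: [-0.6, -2.3, 1.5]
gripper_width: 0.0203
```

>>> {"name": "servo_tool", "arguments": {"targets": [{"slide": [0.2, 0.65, 0], "twist": 0, "fingers": -1}, {"slide": [0.5, 1.2, 0], "twist": 0, "fingers": -1}]}}

```text
time_s: 23.68
tcp_pos: [0.4361, 0.3628, 0.0794]
tcp_rot: [-0.323, 0.946, 0.002, 0.003]
ft_force: [2.0, -2.9, 1.3]
gripper_width: 0.0202
```

>>> {"name": "servo_tool", "arguments": {"targets": [{"slide": [0.4, 0.55, 0], "twist": 0, "fingers": -1}, {"slide": [0.8, 1.05, 0], "twist": 0, "fingers": -1}]}}

```text
time_s: 23.92
tcp_pos: [0.4448, 0.3734, 0.0794]
tcp_rot: [-0.323, 0.946, 0.002, 0.003]
ft_force: [3.4, -6.5, -0.0]
gripper_width: 0.0203
```

>>> {"name": "servo_tool", "arguments": {"targets": [{"slide": [0.5, 0.45, 0], "twist": 0, "fingers": -1}, {"slide": [1.05, 0.8, 0], "twist": 0, "fingers": -1}]}}

```text
time_s: 24.18
tcp_pos: [0.4558, 0.3812, 0.0794]
tcp_rot: [-0.323, 0.946, 0.001, 0.003]
ft_force: [1.6, -6.7, 2.7]
gripper_width: 0.0201
```

>>> {"name": "servo_tool", "arguments": {"targets": [{"slide": [0.55, 0.25, 0], "twist": 0, "fingers": -1}, {"slide": [1.15, 0.4, 0], "twist": 0, "fingers": -1}]}}

```text
time_s: 24.42
tcp_pos: [0.4676, 0.3856, 0.0794]
tcp_rot: [-0.323, 0.946, 0.001, 0.003]
ft_force: [-1.4, -1.5, 2.6]
gripper_width: 0.0201
```

>>> {"name": "servo_tool", "arguments": {"targets": [{"slide": [0.65, 0.1, 0], "twist": 0, "fingers": -1}, {"slide": [1.35, 0.15, 0], "twist": 0, "fingers": -1}]}}

```text
time_s: 24.68
tcp_pos: [0.4814, 0.3872, 0.0794]
tcp_rot: [-0.323, 0.946, 0.001, 0.003]
ft_force: [-1.5, -3.1, 2.5]
gripper_width: 0.0205
```

>>> {"name": "servo_tool", "arguments": {"targets": [{"slide": [0.65, -0.05, 0], "twist": 0, "fingers": -1}, {"slide": [1.3, -0.2, 0], "twist": 0, "fingers": -1}]}}

```text
time_s: 24.92
tcp_pos: [0.4948, 0.3851, 0.0794]
tcp_rot: [-0.323, 0.946, 0.002, 0.003]
ft_force: [-2.4, -2.6, 3.2]
gripper_width: 0.0205
```

>>> {"name": "servo_tool", "arguments": {"targets": [{"slide": [0.6, -0.2, 0], "twist": 0, "fingers": -1}, {"slide": [1.2, -0.5, 0], "twist": 0, "fingers": -1}]}}

```text
time_s: 25.18
tcp_pos: [0.507, 0.3798, 0.0794]
tcp_rot: [-0.323, 0.946, 0.001, 0.003]
ft_force: [-4.3, -3.2, 4.4]
gripper_width: 0.0203
```

>>> {"name": "servo_tool", "arguments": {"targets": [{"slide": [0.55, -0.4, 0], "twist": 0, "fingers": -1}, {"slide": [1.05, -0.85, 0], "twist": 0, "fingers": -1}]}}

```text
time_s: 25.42
tcp_pos: [0.5179, 0.3711, 0.0794]
tcp_rot: [-0.323, 0.946, 0.002, 0.003]
ft_force: [-3.3, -1.5, 3.7]
gripper_width: 0.0204
```

>>> {"name": "servo_tool", "arguments": {"targets": [{"slide": [0.4, -0.5, 0], "twist": 0, "fingers": -1}, {"slide": [0.8, -1.1, 0], "twist": 0, "fingers": -1}]}}

```text
time_s: 25.68
tcp_pos: [0.5261, 0.3598, 0.0794]
tcp_rot: [-0.323, 0.946, 0.002, 0.003]
ft_force: [-4.9, -0.9, 4.3]
gripper_width: 0.0199
```

>>> {"name": "servo_tool", "arguments": {"targets": [{"slide": [0.2, -0.6, 0], "twist": 0, "fingers": -1}, {"slide": [0.4, -1.2, 0], "twist": 0, "fingers": -1}]}}

```text
time_s: 25.92
tcp_pos: [0.5307, 0.3477, 0.0794]
tcp_rot: [-0.323, 0.946, 0.002, 0.003]
ft_force: [0.9, 2.2, 1.1]
gripper_width: 0.0201
```

>>> {"name": "servo_tool", "arguments": {"targets": [{"slide": [0.1, -0.65, 0], "twist": 0, "fingers": -1}, {"slide": [0.1, -1.35, 0], "twist": 0, "fingers": -1}]}}

```text
time_s: 26.18
tcp_pos: [0.5322, 0.3359, 0.0797]
tcp_rot: [-0.323, 0.947, 0.004, 0.005]
ft_force: [-0.1, 36.6, -10.8]
gripper_width: 0.0204
```

>>> {"name": "servo_tool", "arguments": {"targets": [{"slide": [-0.05, -0.65, 0], "twist": 0, "fingers": -1}, {"slide": [-0.2, -1.35, 0], "twist": 0, "fingers": -1}]}}

```text
time_s: 26.42
tcp_pos: [0.5278, 0.3312, 0.0797]
tcp_rot: [-0.322, 0.947, 0.011, 0.007]
ft_force: [-25.9, 67.8, -5.4]
gripper_width: 0.0199
```

>>> {"name": "servo_tool", "arguments": {"targets": [{"slide": [0.3, 0.5, 0], "twist": 0, "fingers": -1}, {"slide": [0.3, 0.5, 0], "twist": 0, "fingers": -1}, {"slide": [0.3, 0.5, 0], "twist": 0, "fingers": -1}]}}

```text
time_s: 26.8
tcp_pos: [0.5265, 0.3356, 0.0793]
tcp_rot: [-0.323, 0.946, 0.011, 0.002]
ft_force: [-21.9, 0.2, 12.9]
gripper_width: 0.0203
```

```bash
python3 - <<'E'
from h import *
s=ctrl.read_state();t=s["tcp_pos"];print(t,s["gripper_width"],s["ft_force"],jaw(s),s["time_s"])
S=viewer.snapshot("side");W=viewer.snapshot("wrist")
cv2.imwrite("pics/i3.png",np.hstack([W["pixels"][100:420,110:450],cv2.resize(S["pixels"][90:190,170:285],(460,320))]))
E
```

```text
[0.52648873 0.33564151 0.07928034] 0.020344442084222394 [-21.91347748   0.21146243  12.90184041] 127.66308445984602 26.8
```

View pics/i3.png

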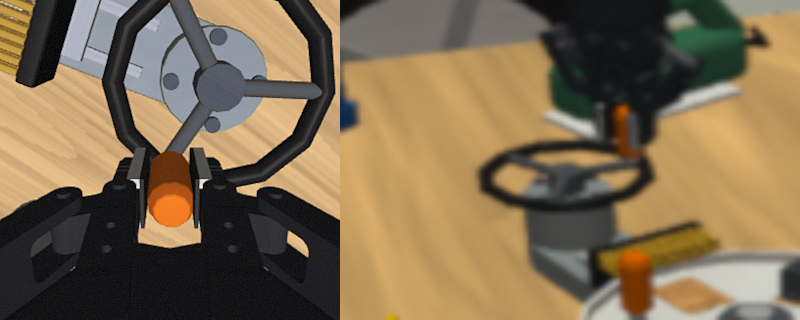

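>>> {"name": "servo_tool", "arguments": {"targets": [{"slide": [0, 0, 0], "twist": 0, "fingers": 0}, {"slide": [0, 0, 0], "twist": 0, "fingers": 0.3}, {"slide": [0, 0, 3], "twist": 0, "fingers": 0.3}, {"slide": [0, 0, 8], "twist": 0, "fingers": 0.3}, {"slide": [0, 0, 8], "twist": 0, "fingers": 0.3}]}}

```text
time_s: 27.52
tcp_pos: [0.5286, 0.3362, 0.1632]
tcp_rot: [-0.322, 0.946, 0.012, 0.006]
ft_force: [0.6, -0.1, -1.1]
gripper_width: 0.0556
```

```bash
python3 - <<'E'
from h import *
s=ctrl.read_state();t=s["tcp_pos"];print(t,s["gripper_width"],s["ft_force"],jaw(s),s["time_s"])
S=viewer.snapshot("side");W=viewer.snapshot("wrist")
cv2.imwrite("pics/i4.png",W["pixels"])
for n,p in (("W",W),("S",S)):
    print(n,[(c.round(1).tolist(),a) for c,a,_ in blobs(p,(3,160,60),(14,255,255),20)])
E
```

```text
[0.52864048 0.33622406 0.1632272 ] 0.055629499102049 [ 0.63340592 -0.05285312 -1.06656368] 127.64071411347224 27.525
W [([277.5, 231.0], 978)]
S [([320.0, 112.7], 152), ([242.2, 130.9], 97), ([400.0, 126.8], 26), ([243.4, 177.8], 119), ([229.3, 368.8], 185)]
```

View pics/i4.png

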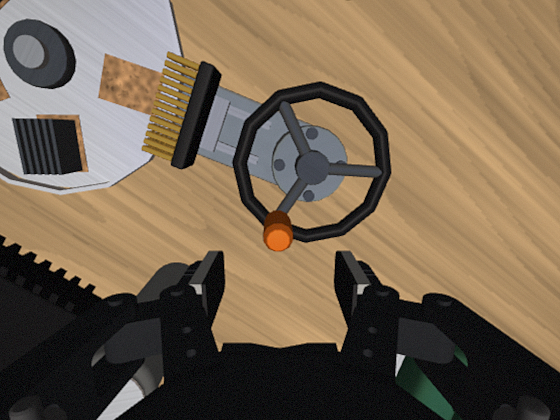

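```bash
cat >> h.py <<'E'
def wknob():
    from scipy.optimize import least_squares
    S=viewer.snapshot("side");W=viewer.snapshot("wrist");out={}
    w=[c for c,a,_ in blobs(W,(3,160,60),(14,255,255),100)];s_=[c for c,a,_ in blobs(S,(3,160,60),(14,255,255),40) if c[0]<265 and c[1]<165 and c[0]>180]
    w=[c for c in w]
    print("W",w,"S",s_)
    for c in w:
        for d in s_:
            X,e=tri([(W,c),(S,d)]); print("tri",X.round(4),[x.tolist() for x in e],"atz",atz(W,c,.124).round(4))
    hsv=cv2.cvtColor(W["pixels"],cv2.COLOR_BGR2HSV); m=(hsv[...,2]<50).astype(np.uint8)
    n,l,st,c=cv2.connectedComponentsWithStats(m)
    for i in range(1,n):
        if st[i,4]<1500: continue
        H=cv2.convexHull(np.argwhere(l==i)[:,::-1].astype(np.int32))[:,0]
        P=np.array([atz(W,x,.0925)[:2] for x in H.astype(float)])
        r=least_squares(lambda v:np.hypot(*(P-v[:2]).T)-v[2],[.480,.335,.066],loss="soft_l1",f_scale=.001)
        if abs(r.x[2]-.065)<.006: print("axis",r.x.round(4))
E
python3 - <<'E'
from h import *
wknob()
E
```

```text
W [array([277.02180377, 234.06838454])] S [array([242.26315789, 131.01052632])]
tri [0.5327 0.3379 0.1233] [[0.4, -0.4], [0.1, -0.0]] atz [0.5329 0.3377 0.124 ]
axis [0.4803 0.3335 0.0644]
```

>>> {"name": "servo_tool", "arguments": {"targets": [{"slide": [0.4, 0.15, -3], "twist": 0, "fingers": 0.3}, {"slide": [0.4, 0.15, -6], "twist": 0, "fingers": 0.3}, {"slide": [0.4, 0.15, -8.4], "twist": 0, "fingers": 0.3}, {"slide": [0.4, 0.15, -8.4], "twist": 0, "fingers": 0}, {"slide": [0.4, 0.15, -8.4], "twist": 0, "fingers": -1}, {"slide": [0.4, 0.15, -8.4], "twist": 0, "fingers": -1}, {"slide": [0.4, 0.15, -8.4], "twist": 0, "fingers": -1}, {"slide": [0.4, 0.15, -8.4], "twist": 0, "fingers": -1}], "force": 50}}

```text
time_s: 28.72
tcp_pos: [0.5304, 0.3368, 0.0748]
tcp_rot: [-0.323, 0.946, 0.011, 0.002]
ft_force: [-2.5, 0.7, 6.0]
gripper_width: 0.0206
```

```bash
python3 - <<'E'
from h import *
s=ctrl.read_state();print(s["tcp_pos"],s["gripper_width"],s["ft_force"])
circ([.4805,.335],.0522,3.5,15,6)
E
```

```text
[0.53038982 0.33682282 0.07484943] 0.020639241490599675 [-2.46435918  0.65680114  6.03446658]
[-0.0, 1.5] [-0.6, 2.7] [-1.5, 3.7] [-2.7, 4.5] [-3.9, 4.9] [-5.3, 5.0] | z 0.0748 th now 2.1 r 0.0499
```

>>> {"name": "servo_tool", "arguments": {"targets": [{"slide": [-0.25, 1.35, 0.1], "twist": 0, "fingers": -1}, {"slide": [-0.85, 2.55, 0.1], "twist": 0, "fingers": -1}, {"slide": [-1.75, 3.6, 0.1], "twist": 0, "fingers": -1}, {"slide": [-2.9, 4.35, 0.1], "twist": 0, "fingers": -1}, {"slide": [-4.15, 4.8, 0.1], "twist": 0, "fingers": -1}, {"slide": [-5.5, 4.9, 0.1], "twist": 0, "fingers": -1}, {"slide": [-5.5, 4.9, 0.1], "twist": 0, "fingers": -1}]}}

```text
time_s: 29.6
tcp_pos: [0.4733, 0.3863, 0.0751]
tcp_rot: [-0.323, 0.946, 0.011, 0.0]
ft_force: [-1.6, 6.4, -13.5]
gripper_width: 0.0201
```

>>> {"name": "servo_tool", "arguments": {"targets": [{"slide": [0, 0, 0], "twist": 0, "fingers": 0}, {"slide": [0, 0, 0], "twist": 0, "fingers": 0.3}, {"slide": [0, 0, 3], "twist": 0, "fingers": 0.3}, {"slide": [0, 0, 8], "twist": 0, "fingers": 0.3}, {"slide": [0, 0, 8.5], "twist": 0, "fingers": 0.3}]}}

```text
time_s: 30.22
tcp_pos: [0.4753, 0.3873, 0.1644]
tcp_rot: [-0.323, 0.946, 0.012, 0.004]
ft_force: [-0.2, -0.4, -0.3]
gripper_width: 0.0558
```

```bash
python3 - <<'E'
from h import *
s=ctrl.read_state();print(s["tcp_pos"],s["gripper_width"],s["ft_force"],s["time_s"])
W=viewer.snapshot("wrist");cv2.imwrite("pics/i5.png",W["pixels"])
wknob()
E
```

```text
[0.47533277 0.38730885 0.16444697] 0.055814304772110794 [-0.21218114 -0.37756934 -0.30316542] 30.225
W [array([277.33058702, 226.1884655 ])] S [array([219.46315789, 126.51578947])]
tri [0.4758 0.3858 0.1251] [[0.1, -0.1], [0.0, -0.0]] atz [0.4762 0.3861 0.124 ]
```

View pics/i5.png

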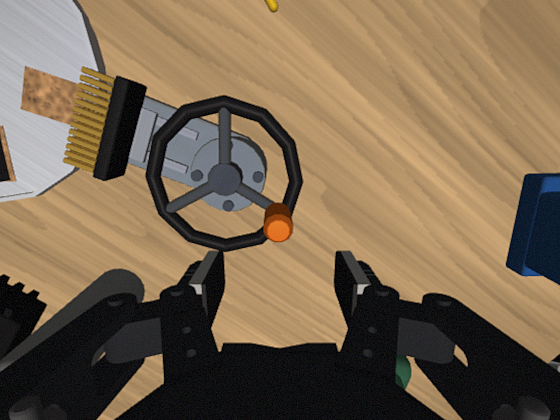

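>>> {"name": "servo_tool", "arguments": {"targets": [{"slide": [-0.2, -5, 0], "twist": 0, "fingers": 0.3}, {"slide": [-0.3, -10, 0], "twist": 0, "fingers": 0.3}, {"slide": [-0.4, -15, 0], "twist": 0, "fingers": 0.3}, {"slide": [-0.5, -20, 0], "twist": 0, "fingers": 0.3}, {"slide": [-0.6, -25, 0], "twist": 0, "fingers": 0.3}, {"slide": [-0.8, -29.2, -1], "twist": 0, "fingers": 0.3}, {"slide": [-0.8, -29.2, -2.5], "twist": 0, "fingers": 0.3}, {"slide": [-0.8, -29.2, -3.5], "twist": 0, "fingers": 0.3}]}}

```text
time_s: 31.38
tcp_pos: [0.4649, 0.0944, 0.1235]
tcp_rot: [-0.323, 0.946, 0.012, -0.0]
ft_force: [0.5, 0.1, 0.1]
gripper_width: 0.0559
```

```bash
python3 - <<'E'
from h import *
s=ctrl.read_state();print(s["tcp_pos"],s["gripper_width"],s["ft_force"],s["time_s"],jaw(s),s["q"].round(2))
W=viewer.snapshot("wrist");S=viewer.snapshot("side")
cv2.imwrite("pics/j1.png",np.hstack([cv2.resize(W["pixels"],(427,320)),cv2.resize(S["pixels"][130:230,200:315],(368,320))]))
for n,p in (("W",W),("S",S)):
    print(n,[(c.round(1).tolist(),a) for c,a,_ in blobs(p,(3,160,60),(14,255,255),20)])
E
```

```text
[0.46485454 0.09435756 0.12348422] 0.05587664387926929 [0.54327781 0.14133461 0.05016291] 31.375 127.64777155556087 [ 0.09  0.31  1.91  0.03  0.93 -2.16]
W [([279.9, 244.3], 1338)]
S [([320.0, 112.7], 152), ([243.4, 177.8], 119), ([229.3, 368.7], 184)]
```

View pics/j1.png

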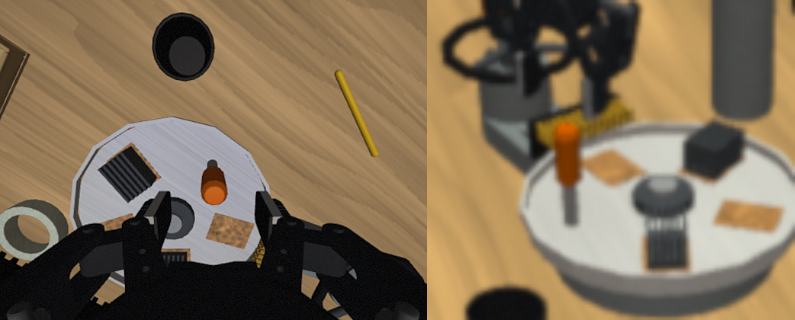

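```bash
python3 - <<'E'
from h import *
from scipy.optimize import least_squares
W=viewer.snapshot("wrist");S=viewer.snapshot("side");T=viewer.snapshot("top")
print(tri([(W,(279.9,244.3)),(S,(243.4,177.8))]), atz(W,(279.9,244.3),.115))
# hub ellipse in wrist/side
print("cork W",[(c.round(1).tolist(),a,atz(W,c,.05).round(4).tolist()) for c,a,_ in blobs(W,(5,90,110),(17,170,230),300)])
print("pin",atz(W,(278.5,214),.055))
# side: rim-ellipse of white region
hsv=cv2.cvtColor(S["pixels"],cv2.COLOR_BGR2HSV)
m=((hsv[...,1]<40)&(hsv[...,2]>170)).astype(np.uint8)
n,l,st,c=cv2.connectedComponentsWithStats(m);
for i in range(1,n):
    if st[i,4]>800: print(st[i],c[i])
E
```

```text
(array([0.46854787, 0.09766408, 0.11458574]), [array([ 0.2, -0.3]), array([ 0.1, -0. ])]) [0.46866755 0.09755612 0.115     ]
cork W [([309.3, 132.9], 117612, [0.3967, 0.0741, 0.05]), ([151.1, 291.8], 401, [0.5972, 0.0477, 0.05]), ([300.4, 302.8], 1831, [0.5227, 0.166, 0.05]), ([42.6, 300.3], 976, [0.6648, -0.0275, 0.05]), ([404.4, 374.0], 389, [0.5227, 0.304, 0.05]), ([142.2, 383.5], 696, [0.6923, 0.095, 0.05])]
pin [0.46501111 0.09504801 0.055     ]
```

>>> {"name": "servo_tool", "arguments": {"targets": [{"slide": [0.35, 0.3, -2], "twist": 0, "fingers": 0.3}, {"slide": [0.35, 0.3, -4], "twist": 0, "fingers": 0.3}, {"slide": [0.35, 0.3, -5.4], "twist": 0, "fingers": 0.3}, {"slide": [0.35, 0.3, -5.4], "twist": 0, "fingers": 0}, {"slide": [0.35, 0.3, -5.4], "twist": 0, "fingers": -1}, {"slide": [0.35, 0.3, -5.4], "twist": 0, "fingers": -1}, {"slide": [0.35, 0.3, -5.4], "twist": 0, "fingers": -1}, {"slide": [0.35, 0.3, -5.4], "twist": 0, "fingers": -1}], "force": 50}}

```text
time_s: 32.62
tcp_pos: [0.4692, 0.0979, 0.072]
tcp_rot: [-0.323, 0.946, 0.011, 0.001]
ft_force: [-4.0, 0.1, 7.3]
gripper_width: 0.0205
```

```bash
python3 - <<'E'
from h import *
s=ctrl.read_state();t=s["tcp_pos"];print(t,s["gripper_width"],s["ft_force"],s["time_s"])
A=t[:2]+np.array([.0797,.0022])
print(A);circ(A,.08,181.6,10,8)
W=viewer.snapshot("wrist");S=viewer.snapshot("side")
cv2.imwrite("pics/j2.png",np.hstack([cv2.resize(W["pixels"],(427,320)),cv2.resize(S["pixels"][130:230,200:315],(368,320))]))
E
```

```text
[0.46919868 0.09789724 0.07196086] 0.020486963911158496 [-3.95756262  0.13369937  7.32312964] 32.625
[0.54889868 0.10009724]
[0.1, -1.4] [0.5, -2.7] [1.2, -4.0] [2.0, -5.1] [3.0, -6.0] [4.2, -6.8] [5.4, -7.4] [6.8, -7.7] | z 0.072 th now -178.4 r 0.0797
```

View pics/j2.png

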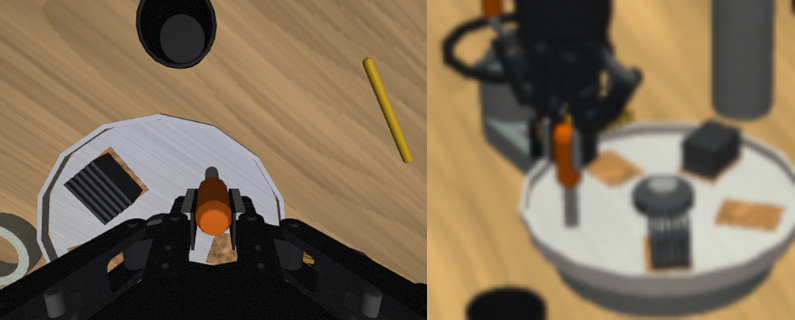

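```bash
python3 - <<'E'
from h import *
circ([.5485,.0997],.0795,181.6,7.5,8)
E
```

```text
[0.1, -1.1] [0.3, -2.1] [0.7, -3.1] [1.2, -4.0] [1.8, -4.8] [2.5, -5.6] [3.3, -6.3] [4.2, -6.8] | z 0.0719 th now -178.7 r 0.0794
```

>>> {"name": "servo_tool", "arguments": {"targets": [{"slide": [0.1, -1.1, 0], "twist": 0, "fingers": -1}, {"slide": [0.3, -2.1, 0], "twist": 0, "fingers": -1}, {"slide": [0.7, -3.1, 0], "twist": 0, "fingers": -1}, {"slide": [1.2, -4.0, 0], "twist": 0, "fingers": -1}, {"slide": [1.8, -4.8, 0], "twist": 0, "fingers": -1}, {"slide": [2.5, -5.6, 0], "twist": 0, "fingers": -1}, {"slide": [3.3, -6.3, 0], "twist": 0, "fingers": -1}, {"slide": [4.2, -6.8, 0], "twist": 0, "fingers": -1}]}}

```text
time_s: 33.72
tcp_pos: [0.5123, 0.0302, 0.0721]
tcp_rot: [-0.323, 0.946, 0.012, 0.002]
ft_force: [4.6, 12.4, -6.6]
gripper_width: 0.0202
```

```bash
python3 - <<'E'
from h import *
s=ctrl.read_state();t=s["tcp_pos"];print(t,s["gripper_width"],s["ft_force"],s["time_s"])
circ([.5485,.0997],.0795,241.6,7.5,8)
W=viewer.snapshot("wrist");S=viewer.snapshot("side")
cv2.imwrite("pics/j3.png",np.hstack([cv2.resize(W["pixels"],(427,320)),cv2.resize(S["pixels"][130:230,200:315],(368,320))]))
E
```

```text
[0.51231884 0.03019567 0.07210123] 0.02020806017643287 [ 4.5791342  12.43175581 -6.56351859] 33.725
[0.8, -0.5] [1.8, -0.8] [2.8, -1.0] [3.8, -1.0] [4.9, -0.9] [5.9, -0.7] [6.9, -0.3] [7.8, 0.2] | z 0.0721 th now -117.5 r 0.0784
```

View pics/j3.png

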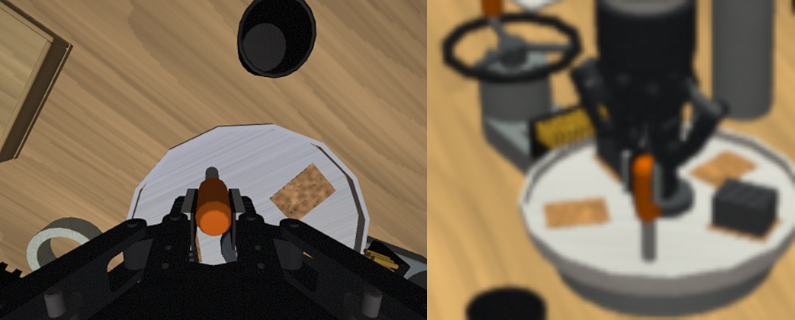

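```bash
python3 - <<'E'
from h import *
circ([.5487,.101],.0795,242.2,7.5,8)
E
```

```text
[0.8, -0.3] [1.8, -0.6] [2.8, -0.8] [3.9, -0.8] [4.9, -0.7] [5.9, -0.5] [6.9, -0.1] [7.8, 0.4] | z 0.0721 th now -116.7 r 0.0796
```

>>> {"name": "servo_tool", "arguments": {"targets": [{"slide": [0.8, -0.3, 0], "twist": 0, "fingers": -1}, {"slide": [1.8, -0.6, 0], "twist": 0, "fingers": -1}, {"slide": [2.8, -0.8, 0], "twist": 0, "fingers": -1}, {"slide": [3.9, -0.8, 0], "twist": 0, "fingers": -1}, {"slide": [4.9, -0.7, 0], "twist": 0, "fingers": -1}, {"slide": [5.9, -0.5, 0], "twist": 0, "fingers": -1}, {"slide": [6.9, -0.1, 0], "twist": 0, "fingers": -1}, {"slide": [7.8, 0.4, 0], "twist": 0, "fingers": -1}]}}

```text
time_s: 34.83
tcp_pos: [0.5917, 0.0339, 0.0721]
tcp_rot: [-0.323, 0.946, 0.011, 0.002]
ft_force: [-1.6, -0.2, -1.6]
gripper_width: 0.0201
```

```bash
python3 - <<'E'
from h import *
s=ctrl.read_state();t=s["tcp_pos"];print(t,s["gripper_width"],s["ft_force"],s["time_s"])
circ([.5484,.1005],.0795,302.2,7.5,8)
S=viewer.snapshot("side")
cv2.imwrite("pics/j4.png",cv2.resize(S["pixels"][110:230,190:340],None,fx=3,fy=3))
E
```

```text
[0.59173214 0.03392398 0.07208905] 0.020104507129757785 [-1.57468716 -0.22940294 -1.56439656] 34.825
[0.7, 0.5] [1.5, 1.3] [2.2, 2.1] [2.7, 2.9] [3.1, 3.9] [3.4, 4.9] [3.6, 5.9] [3.6, 7.0] | z 0.0721 th now -56.9 r 0.0794
```

View pics/j4.png

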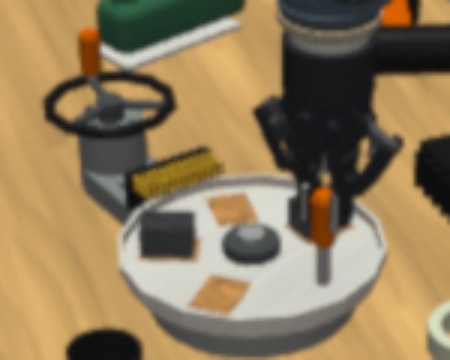

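```bash
python3 - <<'E'
from h import *
circ([.5486,.1008],.0795,302.8,7.5,8)
E
```

```text
[0.7, 0.6] [1.5, 1.3] [2.1, 2.1] [2.7, 3.0] [3.1, 3.9] [3.4, 4.9] [3.5, 6.0] [3.5, 7.0] | z 0.0721 th now -56.3 r 0.0796
```

>>> {"name": "servo_tool", "arguments": {"targets": [{"slide": [0.7, 0.6, 0], "twist": 0, "fingers": -1}, {"slide": [1.5, 1.3, 0], "twist": 0, "fingers": -1}, {"slide": [2.1, 2.1, 0], "twist": 0, "fingers": -1}, {"slide": [2.7, 3.0, 0], "twist": 0, "fingers": -1}, {"slide": [3.1, 3.9, 0], "twist": 0, "fingers": -1}, {"slide": [3.4, 4.9, 0], "twist": 0, "fingers": -1}, {"slide": [3.5, 6.0, 0], "twist": 0, "fingers": -1}, {"slide": [3.5, 7.0, 0], "twist": 0, "fingers": -1}]}}

```text
time_s: 35.88
tcp_pos: [0.6289, 0.1056, 0.0722]
tcp_rot: [-0.323, 0.946, 0.011, 0.004]
ft_force: [8.8, -0.9, -9.1]
gripper_width: 0.0203
```

```bash
python3 - <<'E'
from h import *
s=ctrl.read_state();t=s["tcp_pos"];print(t,s["gripper_width"],s["ft_force"],s["time_s"])
circ([.5484,.1005],.0795,362.8,7.5,8)
E
```

```text
[0.62894378 0.10556489 0.07218737] 0.020253308180611766 [ 8.83608184 -0.88046545 -9.07758512] 35.875
[-0.2, 0.9] [-0.5, 1.9] [-0.9, 2.9] [-1.4, 3.8] [-2.0, 4.6] [-2.7, 5.4] [-3.5, 6.0] [-4.4, 6.6] | z 0.0722 th now 3.6 r 0.0807
```

```bash
python3 - <<'E'
from h import *
circ([.5492,.101],.08,363.2,7.5,8)
E
```

```text
[-0.1, 1.0] [-0.4, 2.0] [-0.8, 3.0] [-1.3, 3.9] [-1.9, 4.8] [-2.6, 5.5] [-3.5, 6.2] [-4.4, 6.7] | z 0.0722 th now 3.3 r 0.0799
```

>>> {"name": "servo_tool", "arguments": {"targets": [{"slide": [-0.1, 1.0, 0], "twist": 0, "fingers": -1}, {"slide": [-0.4, 2.0, 0], "twist": 0, "fingers": -1}, {"slide": [-0.8, 3.0, 0], "twist": 0, "fingers": -1}, {"slide": [-1.3, 3.9, 0], "twist": 0, "fingers": -1}, {"slide": [-1.9, 4.8, 0], "twist": 0, "fingers": -1}, {"slide": [-2.6, 5.5, 0], "twist": 0, "fingers": -1}, {"slide": [-3.5, 6.2, 0], "twist": 0, "fingers": -1}, {"slide": [-4.4, 6.7, 0], "twist": 0, "fingers": -1}]}}

```text
time_s: 36.88
tcp_pos: [0.5843, 0.1735, 0.0721]
tcp_rot: [-0.323, 0.946, 0.011, 0.005]
ft_force: [3.2, 4.4, -5.9]
gripper_width: 0.02
```

```bash
python3 - <<'E'
from h import *
s=ctrl.read_state();t=s["tcp_pos"];print(t,s["gripper_width"],s["ft_force"],s["time_s"])
circ([.549,.1012],.08,62.8,7.5,8)
S=viewer.snapshot("side")
cv2.imwrite("pics/j5.png",cv2.resize(S["pixels"][110:230,190:340],None,fx=3,fy=3))
E
```

```text
[0.58431006 0.17350584 0.07212202] 0.019974040158238192 [ 3.16923984  4.43993904 -5.87792061] 36.875
[-0.8, 0.3] [-1.8, 0.6] [-2.9, 0.7] [-3.9, 0.8] [-5.0, 0.6] [-6.0, 0.4] [-6.9, 0.0] [-7.9, -0.5] | z 0.0721 th now 64.0 r 0.0805
```

View pics/j5.png

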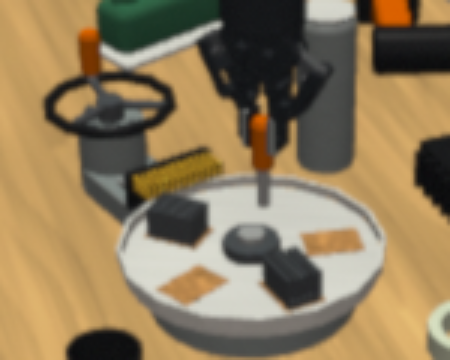

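>>> {"name": "servo_tool", "arguments": {"targets": [{"slide": [-0.9, 0.4, 0], "twist": 0, "fingers": -1}, {"slide": [-1.9, 0.7, 0], "twist": 0, "fingers": -1}, {"slide": [-2.9, 0.8, 0], "twist": 0, "fingers": -1}, {"slide": [-4.0, 0.8, 0], "twist": 0, "fingers": -1}, {"slide": [-5.0, 0.7, 0], "twist": 0, "fingers": -1}, {"slide": [-6.0, 0.4, 0], "twist": 0, "fingers": -1}, {"slide": [-7.0, 0.0, 0], "twist": 0, "fingers": -1}, {"slide": [-7.9, -0.5, 0], "twist": 0, "fingers": -1}]}}

```text
time_s: 37.92
tcp_pos: [0.5041, 0.1681, 0.0721]
tcp_rot: [-0.323, 0.946, 0.011, 0.005]
ft_force: [9.1, -9.7, -8.5]
gripper_width: 0.0202
```

```bash
python3 - <<'E'
from h import *
s=ctrl.read_state();t=s["tcp_pos"];print(t,s["gripper_width"],s["ft_force"],s["time_s"])
circ([.549,.101],.08,122.8,7.5,8)
E
```

```text
[0.50412111 0.16814163 0.07213038] 0.020215055312826167 [ 9.08147967 -9.65314755 -8.52113229] 37.925
[-0.7, -0.6] [-1.4, -1.3] [-2.1, -2.2] [-2.6, -3.1] [-3.0, -4.0] [-3.3, -5.0] [-3.5, -6.1] [-3.5, -7.1] | z 0.0721 th now 123.8 r 0.0808
```

>>> {"name": "servo_tool", "arguments": {"targets": [{"slide": [-0.6, -0.7, 0], "twist": 0, "fingers": -1}, {"slide": [-1.3, -1.4, 0], "twist": 0, "fingers": -1}, {"slide": [-2.0, -2.2, 0], "twist": 0, "fingers": -1}, {"slide": [-2.5, -3.1, 0], "twist": 0, "fingers": -1}, {"slide": [-3.0, -4.0, 0], "twist": 0, "fingers": -1}, {"slide": [-3.3, -5.0, 0], "twist": 0, "fingers": -1}, {"slide": [-3.5, -6.1, 0], "twist": 0, "fingers": -1}, {"slide": [-3.5, -7.0, 0], "twist": 0, "fingers": -1}]}}

```text
time_s: 38.92
tcp_pos: [0.4694, 0.0973, 0.0722]
tcp_rot: [-0.323, 0.946, 0.011, 0.005]
ft_force: [2.7, 1.1, -9.3]
gripper_width: 0.0199
```

>>> {"name": "servo_tool", "arguments": {"targets": [{"slide": [0, 0, 0], "twist": 0, "fingers": -1}]}}

```text
time_s: 39.05
tcp_pos: [0.4694, 0.0965, 0.0721]
tcp_rot: [-0.323, 0.946, 0.011, 0.005]
ft_force: [1.9, 0.0, -6.9]
gripper_width: 0.0199
```

>>> {"name": "servo_tool", "arguments": {"targets": [{"slide": [0, 0.1, 0], "twist": 0, "fingers": 0}, {"slide": [0, 0.1, 0], "twist": 0, "fingers": 0.3}, {"slide": [0, 0, 4], "twist": 0, "fingers": 0.3}, {"slide": [0, -2, 9], "twist": 0, "fingers": 0.3}, {"slide": [0, -8, 11], "twist": -0.1, "fingers": 0.3}, {"slide": [0, -14, 11], "twist": -0.25, "fingers": 0.3}, {"slide": [0, -20, 11], "twist": -0.43, "fingers": 0.3}]}}

```text
time_s: 39.92
tcp_pos: [0.4696, -0.1051, 0.183]
tcp_rot: [-0.111, 0.994, 0.009, 0.008]
ft_force: [0.3, 0.3, 0.1]
gripper_width: 0.0557
```

```bash
python3 - <<'E'
from h import *
s=ctrl.read_state();t=s["tcp_pos"];print(t,s["gripper_width"],s["ft_force"],s["time_s"],jaw(s),s["q"].round(2),s["tcp_rot"])
T=viewer.snapshot("top");S=viewer.snapshot("side")
a=cv2.resize(T["pixels"][160:270,65:270],None,fx=2.2,fy=2.2);b=cv2.resize(S["pixels"][110:230,190:340],None,fx=2.2,fy=2.2)[:242]
cv2.imwrite("pics/k1.png",np.hstack([a,b]));cv2.imwrite("pics/k1t.png",T["pixels"])
for n,p in (("T",T),("S",S)):
    print(n,[(c.round(1).tolist(),a) for c,a,_ in blobs(p,(3,160,60),(14,255,255),20)])
print("knob",tri([(T,(207.5,245.5)),(S,(243.4,172))])[0])
E
```

```text
[ 0.46964216 -0.10508895  0.18299158] 0.055690153393435866 [0.27182496 0.26208663 0.06734896] 39.925 102.73760292749934 [-0.33  0.23  1.84  0.03  1.06 -2.14] [-0.11084852  0.99376486  0.00903406  0.00789871]
T [([35.0, 83.5], 710), ([70.6, 239.3], 134), ([207.6, 245.7], 74), ([415.5, 319.0], 44)]
S [([320.0, 112.7], 152), ([219.4, 126.7], 94), ([243.9, 178.7], 120), ([229.6, 368.6], 180)]
knob [0.46766871 0.09357682 0.13405202]
```

View pics/k1.png

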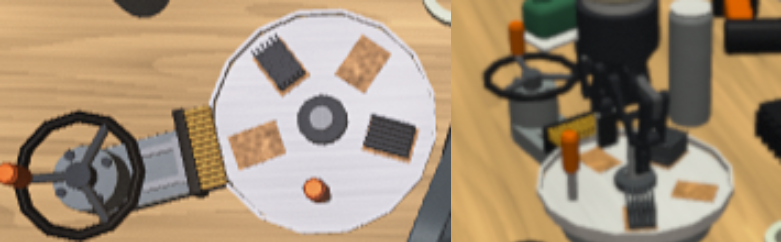

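View pics/k1t.png

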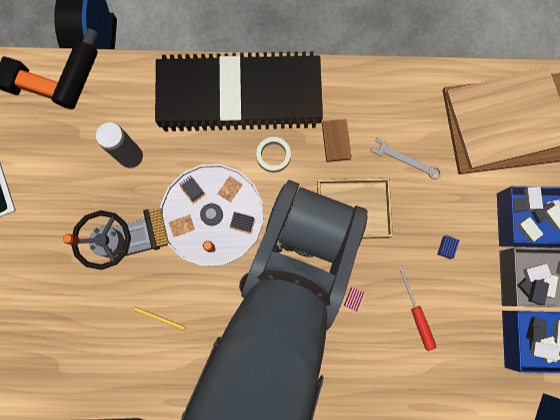

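>>> {"name": "servo_tool", "arguments": {"targets": [{"slide": [1, 2, 0], "twist": -0.18, "fingers": 0.4}, {"slide": [2, 4, 0], "twist": -0.36, "fingers": 0.4}, {"slide": [3, 6, 0], "twist": -0.54, "fingers": 0.4}, {"slide": [4, 8, 0], "twist": -0.72, "fingers": 0.4}, {"slide": [5, 10, 0], "twist": -0.9, "fingers": 0.4}, {"slide": [5.8, 11.5, 0], "twist": -1.08, "fingers": 0.4}, {"slide": [5.8, 12.8, 0], "twist": -1.26, "fingers": 0.4}, {"slide": [5.8, 13.4, 0], "twist": -1.44, "fingers": 0.4}]}}

```text
time_s: 41.02
tcp_pos: [0.5276, 0.0279, 0.1828]
tcp_rot: [0.575, 0.818, 0.002, 0.011]
ft_force: [-0.7, 0.1, -0.4]
gripper_width: 0.0595
```

>>> {"name": "servo_tool", "arguments": {"targets": [{"slide": [0, 0, 0], "twist": -0.18, "fingers": 0.4}, {"slide": [0, 0, -1.5], "twist": -0.36, "fingers": 0.4}, {"slide": [0, 0, -3], "twist": -0.54, "fingers": 0.4}, {"slide": [0, 0, -4.5], "twist": -0.62, "fingers": 0.4}, {"slide": [0, 0, -4.5], "twist": -0.62, "fingers": 0.4}]}}

```text
time_s: 41.65
tcp_pos: [0.527, 0.0287, 0.1372]
tcp_rot: [0.797, 0.604, -0.003, 0.011]
ft_force: [-0.4, -0.7, 0.5]
gripper_width: 0.0597
```

```bash
python3 - <<'E'
from h import *
s=ctrl.read_state();t=s["tcp_pos"];print(t,s["gripper_width"],s["ft_force"],s["time_s"],jaw(s),s["q"].round(2),s["tcp_rot"])
W=viewer.snapshot("wrist");T=viewer.snapshot("top");S=viewer.snapshot("side")
cv2.imwrite("pics/k2.png",W["pixels"])
for z in (.065,):
  for r in finder.landmark_of(W,"sink_a_mid"): print(np.round(r["position"],1),round(r["conf"],2),atz(W,r["position"],z))
print("tray",[(tri([(T,a),(S,b)])[0].round(4)) for a,b in (((352.8,204.6),(328.1,284.3)),)])
for r in finder.landmark_of(T,"tray_in")+finder.landmark_of(W,"tray_in"): print(r)
E
```

```text
[0.52698811 0.02867399 0.13723421] 0.059709825391667005 [-0.44232579 -0.71572139  0.49748368] 41.65 -15.622751870332758 [-0.02  0.38  1.77 -0.02  0.98  0.26] [ 0.79663743  0.60435518 -0.00251595  0.01083008]
[282.1 211.3] 0.86 [0.5304335  0.02586748 0.065     ]
[154.7 380.2] 0.7 [ 0.35674841 -0.11153854  0.065     ]
tray [array([ 0.578 , -0.2297,  0.0026])]
{'position': [352.1, 208.5], 'conf': 0.7}
{'position': [281.6, 119.5], 'conf': 0.17}
```

View pics/k2.png

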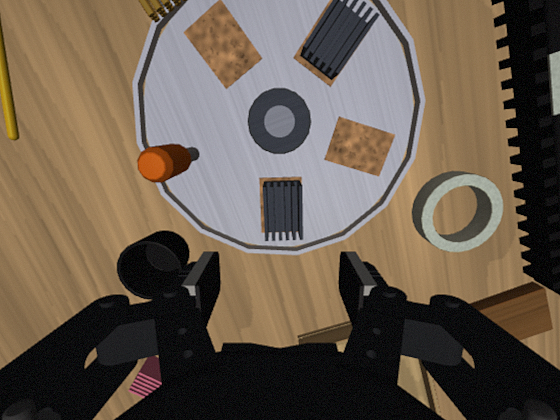

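>>> {"name": "servo_tool", "arguments": {"targets": [{"slide": [0.2, -0.1, -4], "twist": 0, "fingers": 0.4}, {"slide": [0.2, -0.1, -8], "twist": 0, "fingers": 0.4}, {"slide": [0.2, -0.1, -10.3], "twist": 0, "fingers": 0.4}, {"slide": [0.2, -0.1, -10.3], "twist": 0, "fingers": 0}, {"slide": [0.2, -0.1, -10.3], "twist": 0, "fingers": -1}, {"slide": [0.2, -0.1, -10.3], "twist": 0, "fingers": -1}, {"slide": [0.2, -0.1, -10.3], "twist": 0, "fingers": -1}, {"slide": [0.2, -0.1, -10.3], "twist": 0, "fingers": -1}], "force": 60}}

```text
time_s: 42.95
tcp_pos: [0.5306, 0.027, 0.0365]
tcp_rot: [0.797, 0.604, -0.001, 0.012]
ft_force: [-0.5, -0.2, 7.8]
gripper_width: 0.0297
```

>>> {"name": "servo_tool", "arguments": {"targets": [{"slide": [0, 0, 3], "twist": 0, "fingers": -1}, {"slide": [0, 0, 7], "twist": 0, "fingers": -1}, {"slide": [0, -3, 10], "twist": 0, "fingers": -1}, {"slide": [0, -7, 10], "twist": 0.05, "fingers": -1}]}}

```text
time_s: 43.45
tcp_pos: [0.532, -0.0435, 0.1394]
tcp_rot: [0.781, 0.625, 0.001, 0.014]
ft_force: [-0.0, -0.1, -1.1]
gripper_width: 0.0297
```

```bash
python3 - <<'E'
from h import *
T=viewer.snapshot("top");W=viewer.snapshot("wrist");s=ctrl.read_state();print(s["tcp_pos"],jaw(s),s["gripper_width"],s["q"].round(2))
I=cv2.imread("pics/top0.png");cv2.imwrite("pics/l1.png",np.hstack([cv2.resize(I[170:250,305:405],None,fx=4,fy=4),cv2.resize(W["pixels"],(400,320))]))
C=np.array([atz(T,c,.03) for c in ((317.5,180),(389,178.5),(391.5,237),(319.5,239))]);print(C.round(4),C.mean(0))
E
```

```text
[ 0.53083304 -0.04567788  0.13748635] -12.876521271978614 0.029780393003482244 [-0.16  0.38  1.77 -0.02  0.98  0.07]
[[ 0.6391 -0.1447  0.03  ]
 [ 0.6466 -0.3142  0.03  ]
 [ 0.5071 -0.3184  0.03  ]
 [ 0.4988 -0.1508  0.03  ]] [ 0.57289543 -0.23203464  0.03      ]
```

View pics/l1.png

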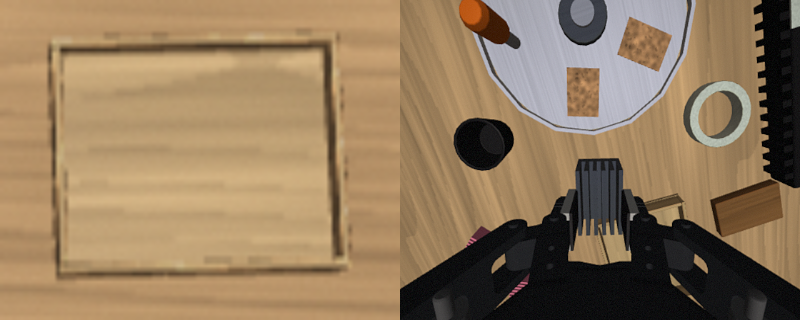

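>>> {"name": "servo_tool", "arguments": {"targets": [{"slide": [1, -5.5, 0], "twist": 0.1, "fingers": -1}, {"slide": [2.2, -11, 0], "twist": 0.2, "fingers": -1}, {"slide": [3.3, -16.5, 0], "twist": 0.27, "fingers": -1}, {"slide": [4.4, -22.4, -1], "twist": 0.27, "fingers": -1}, {"slide": [4.4, -22.4, -5], "twist": 0.27, "fingers": -1}, {"slide": [4.4, -22.4, -8], "twist": 0.27, "fingers": -1}, {"slide": [4.4, -22.4, -8], "twist": 0.27, "fingers": -1}]}}

```text
time_s: 44.42
tcp_pos: [0.5736, -0.2686, 0.0555]
tcp_rot: [0.691, 0.723, 0.001, 0.011]
ft_force: [0.3, -0.3, -0.2]
gripper_width: 0.0299
```

```bash
python3 - <<'E'
from h import *
S=viewer.snapshot("side");W=viewer.snapshot("wrist");s=ctrl.read_state();print(s["tcp_pos"],jaw(s),s["gripper_width"],s["ft_force"])
cv2.imwrite("pics/l2.png",np.hstack([cv2.resize(S["pixels"][200:320,270:390],None,fx=3,fy=3)[:320],cv2.resize(W["pixels"],(427,320))]))
E
```

```text
[ 0.57543986 -0.26952637  0.0585732 ] 2.6068214276704964 0.029512612890065088 [-0.68559477 -0.24113431 -0.96515943]
```

View pics/l2.png

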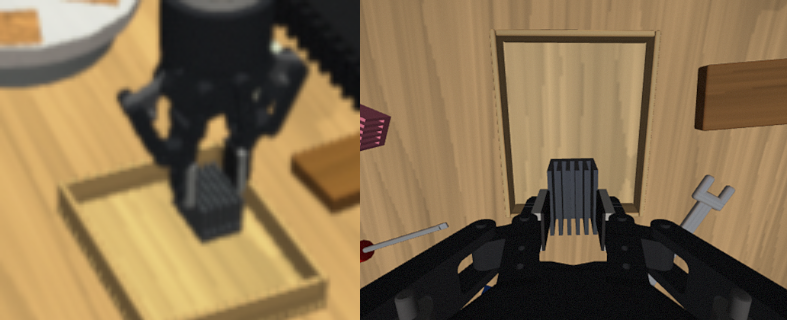

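>>> {"name": "servo_tool", "arguments": {"targets": [{"slide": [0, 0, -3], "twist": 0, "fingers": -1}, {"slide": [0, 0, -5.5], "twist": 0, "fingers": -1}, {"slide": [0, 0, -6.4], "twist": 0, "fingers": -1}, {"slide": [0, 0, -6.5], "twist": 0, "fingers": -1}]}}

```text
time_s: 45.02
tcp_pos: [0.576, -0.2697, -0.0055]
tcp_rot: [0.691, 0.723, 0.002, 0.014]
ft_force: [0.2, -0.4, -1.1]
gripper_width: 0.0297
```

>>> {"name": "servo_tool", "arguments": {"targets": [{"slide": [0, 0, -0.15], "twist": 0, "fingers": -1}, {"slide": [0, 0, -0.15], "twist": 0, "fingers": -1}]}}

```text
time_s: 45.28
tcp_pos: [0.5765, -0.2699, -0.006]
tcp_rot: [0.691, 0.723, 0.002, 0.015]
ft_force: [0.3, -0.2, -0.4]
gripper_width: 0.0294
```

>>> {"name": "servo_tool", "arguments": {"targets": [{"slide": [0, 0, -0.2], "twist": 0, "fingers": -1}, {"slide": [0, 0, -0.3], "twist": 0, "fingers": -1}]}}

```text
time_s: 45.52
tcp_pos: [0.5769, -0.2701, -0.0084]
tcp_rot: [0.691, 0.723, 0.002, 0.015]
ft_force: [-3.5, 2.9, 12.7]
gripper_width: 0.0299
```

>>> {"name": "servo_tool", "arguments": {"targets": [{"slide": [0, 0, 0.1], "twist": 0, "fingers": 0.2}, {"slide": [0, 0, 0.1], "twist": 0, "fingers": 0.25}, {"slide": [0, 0, 1], "twist": 0, "fingers": 0.25}, {"slide": [0, 0, 5], "twist": 0, "fingers": 0.3}, {"slide": [0, 0, 10], "twist": 0, "fingers": 0.3}, {"slide": [0, 4, 14], "twist": -0.15, "fingers": 0.4}, {"slide": [0, 9, 15], "twist": -0.32, "fingers": 0.4}, {"slide": [0, 14, 15], "twist": -0.5, "fingers": 0.4}]}}

```text
time_s: 46.52
tcp_pos: [0.5773, -0.129, 0.1435]
tcp_rot: [0.85, 0.527, -0.001, 0.016]
ft_force: [0.7, -0.6, -0.4]
gripper_width: 0.0598
```

```bash
python3 - <<'E'
from h import *
S=viewer.snapshot("side");s=ctrl.read_state();print(s["tcp_pos"],jaw(s),s["gripper_width"],s["ft_force"],s["q"][5],s["tcp_rot"])
cv2.imwrite("pics/l3.png",cv2.resize(S["pixels"][140:340,200:400],None,fx=3,fy=3))
E
```

```text
[ 0.57670494 -0.12369514  0.14278276] -27.104738386721586 0.05978421614173029 [2.10178997 4.95700632 0.03479434] 0.20638454012443738 [ 8.53076755e-01  5.21571973e-01 -8.46622491e-04  1.49000421e-02]
```

View pics/l3.png

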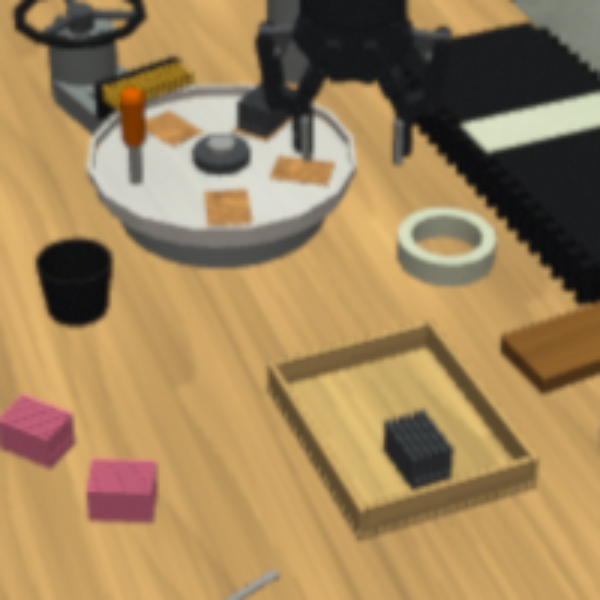

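>>> {"name": "servo_tool", "arguments": {"targets": [{"slide": [0.5, 5, 0], "twist": -0.1, "fingers": 0.4}, {"slide": [1, 10, 0], "twist": -0.2, "fingers": 0.4}, {"slide": [1.6, 15.5, 0], "twist": -0.3, "fingers": 0.4}, {"slide": [2.2, 21, 0], "twist": -0.42, "fingers": 0.4}, {"slide": [2.8, 26.5, 0], "twist": -0.42, "fingers": 0.4}, {"slide": [2.8, 26.8, 0], "twist": -0.42, "fingers": 0.4}, {"slide": [2.8, 26.8, 0], "twist": -0.42, "fingers": 0.4}]}}

```text
time_s: 47.45
tcp_pos: [0.6046, 0.1441, 0.143]
tcp_rot: [0.943, 0.333, -0.004, 0.015]
ft_force: [0.1, 0.1, -0.0]
gripper_width: 0.0598
```

```bash
python3 - <<'E'
from h import *
W=viewer.snapshot("wrist");s=ctrl.read_state();print(s["tcp_pos"],jaw(s),s["gripper_width"],s["ft_force"],s["q"][5],s["tcp_rot"])
cv2.imwrite("pics/l4.png",W["pixels"])
for r in finder.landmark_of(W,"sink_a_mid"): print(np.round(r["position"],1),round(r["conf"],2),atz(W,r["position"],.065))
E
```

```text
[0.60463197 0.14344811 0.14298373] -51.190386323581066 0.05960556188327265 [ 0.45898474 -0.06289449 -0.13501101] 1.0812562446538851 [ 0.94312333  0.33210276 -0.00398429  0.01450091]
[450.5 222.6] 0.52 [0.69286611 0.01114231 0.065     ]
```

View pics/l4.png

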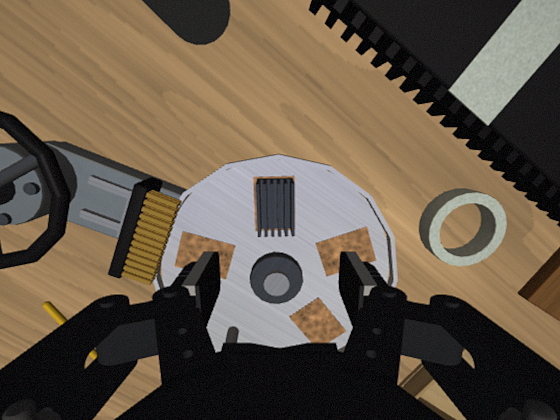

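```bash
python3 - <<'E'
from h import *
W=viewer.snapshot("wrist")
print(atz(W,(275,207),.08),uv(W,[.6044,.1447,.08]))
t=ctrl.read_state()["tcp_pos"];print(uv(W,np.r_[t[:2],.08]),t)
E
```

```text
[0.6081501  0.14692464 0.08      ] [274.2859538  212.01650922]
[276.11660095 212.87614819] [0.60476414 0.14303824 0.14298453]
```

>>> {"name": "servo_tool", "arguments": {"targets": [{"slide": [0.25, 0.3, -4], "twist": 0, "fingers": 0.4}, {"slide": [0.25, 0.3, -8], "twist": 0, "fingers": 0.4}, {"slide": [0.25, 0.3, -10.6], "twist": 0, "fingers": 0.4}, {"slide": [0.25, 0.3, -10.6], "twist": 0, "fingers": 0}, {"slide": [0.25, 0.3, -10.6], "twist": 0, "fingers": -1}, {"slide": [0.25, 0.3, -10.6], "twist": 0, "fingers": -1}, {"slide": [0.25, 0.3, -10.6], "twist": 0, "fingers": -1}, {"slide": [0.25, 0.3, -10.6], "twist": 0, "fingers": -1}]}}

```text
time_s: 48.6
tcp_pos: [0.608, 0.146, 0.0382]
tcp_rot: [0.943, 0.332, -0.003, 0.015]
ft_force: [-1.3, -1.1, 6.7]
gripper_width: 0.0296
```

>>> {"name": "servo_tool", "arguments": {"targets": [{"slide": [0, 0, 4], "twist": 0, "fingers": -1}, {"slide": [0, 0, 9], "twist": 0, "fingers": -1}, {"slide": [0, -4, 11], "twist": 0.15, "fingers": -1}, {"slide": [-0.5, -9.5, 11], "twist": 0.32, "fingers": -1}, {"slide": [-1, -15, 11], "twist": 0.49, "fingers": -1}, {"slide": [-1.5, -20.5, 11], "twist": 0.66, "fingers": -1}, {"slide": [-2, -26, 11], "twist": 0.83, "fingers": -1}, {"slide": [-2.8, -31, 11], "twist": 0.93, "fingers": -1}]}}

```text
time_s: 49.6
tcp_pos: [0.5796, -0.1658, 0.1485]
tcp_rot: [0.693, 0.721, 0.004, 0.015]
ft_force: [0.6, -0.3, -0.6]
gripper_width: 0.0297
```

>>> {"name": "servo_tool", "arguments": {"targets": [{"slide": [-0.5, -2, -2], "twist": 0, "fingers": -1}, {"slide": [-0.5, -2, -6], "twist": 0, "fingers": -1}, {"slide": [-0.5, -2, -9], "twist": 0, "fingers": -1}, {"slide": [-0.5, -2, -9], "twist": 0, "fingers": -1}]}}

```text
time_s: 50.1
tcp_pos: [0.5733, -0.1853, 0.0568]
tcp_rot: [0.693, 0.721, 0.003, 0.013]
ft_force: [0.4, 0.7, 0.5]
gripper_width: 0.0294
```

```bash
python3 - <<'E'
from h import *
S=viewer.snapshot("side");W=viewer.snapshot("wrist");s=ctrl.read_state();print(s["tcp_pos"],jaw(s),s["gripper_width"],s["ft_force"])
cv2.imwrite("pics/l5.png",np.hstack([cv2.resize(S["pixels"][200:320,270:390],None,fx=3,fy=3)[:320],cv2.resize(W["pixels"],(427,320))]))
E
```

```text
[ 0.57513471 -0.18596173  0.05952358] 2.2811059228991546 0.02992247874219932 [0.53067649 0.26867227 0.04264695]
```

View pics/l5.png

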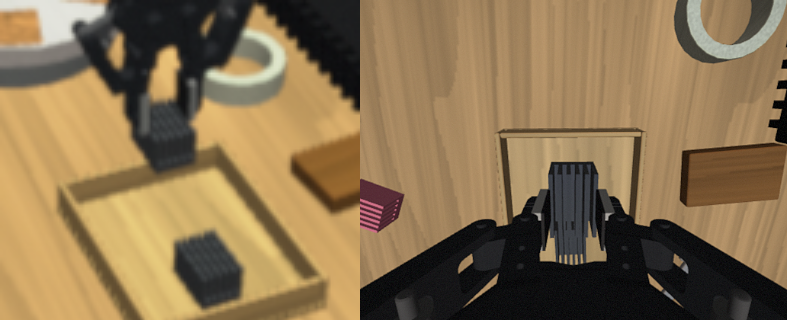

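>>> {"name": "servo_tool", "arguments": {"targets": [{"slide": [-0.2, -0.9, -2.5], "twist": 0, "fingers": -1}, {"slide": [-0.2, -0.9, -5], "twist": 0, "fingers": -1}, {"slide": [-0.2, -0.9, -6.3], "twist": 0, "fingers": -1}, {"slide": [-0.2, -0.9, -6.6], "twist": 0, "fingers": -1}, {"slide": [-0.2, -0.9, -6.6], "twist": 0, "fingers": -1}]}}

```text
time_s: 50.82
tcp_pos: [0.5738, -0.1951, -0.0055]
tcp_rot: [0.693, 0.721, 0.004, 0.016]
ft_force: [-0.3, 0.0, -0.5]
gripper_width: 0.0295
```

>>> {"name": "servo_tool", "arguments": {"targets": [{"slide": [0, 0, -0.15], "twist": 0, "fingers": -1}, {"slide": [0, 0, -0.15], "twist": 0, "fingers": -1}]}}

```text
time_s: 51.08
tcp_pos: [0.5741, -0.1952, -0.0065]
tcp_rot: [0.693, 0.721, 0.005, 0.016]
ft_force: [0.1, 0.6, 0.4]
gripper_width: 0.0293
```

>>> {"name": "servo_tool", "arguments": {"targets": [{"slide": [0, 0, -0.15], "twist": 0, "fingers": -1}, {"slide": [0, 0, -0.2], "twist": 0, "fingers": -1}]}}

```text
time_s: 51.32
tcp_pos: [0.5743, -0.1952, -0.0069]
tcp_rot: [0.693, 0.721, 0.005, 0.016]
ft_force: [-6.7, 2.3, 21.4]
gripper_width: 0.0295
```

>>> {"name": "servo_tool", "arguments": {"targets": [{"slide": [0, 0, 0], "twist": 0, "fingers": 0.2}, {"slide": [0, 0, 0], "twist": 0, "fingers": 0.25}, {"slide": [0, 0, 1], "twist": 0, "fingers": 0.25}, {"slide": [0, 0, 5], "twist": 0, "fingers": 0.3}, {"slide": [0, 0, 10], "twist": 0, "fingers": 0.3}, {"slide": [-2, 4, 15], "twist": 0, "fingers": 0.3}, {"slide": [-8, 8, 16], "twist": 0, "fingers": 0.3}, {"slide": [-14, 12, 16], "twist": 0, "fingers": 0.3}]}}

```text
time_s: 52.32
tcp_pos: [0.4523, -0.0871, 0.1538]
tcp_rot: [0.693, 0.721, 0.005, 0.018]
ft_force: [0.7, 1.4, 0.8]
gripper_width: 0.0556
```

```bash
python3 - <<'E'
from h import *
T=viewer.snapshot("top");S=viewer.snapshot("side");s=ctrl.read_state();print(s["tcp_pos"],s["gripper_width"],s["ft_force"],s["time_s"])
cv2.imwrite("pics/m1.png",T["pixels"]);cv2.imwrite("pics/m2.png",S["pixels"])
print([(c.round(1).tolist(),a) for c,a,_ in blobs(S,(3,160,60),(14,255,255),20)])
E
```

```text
[ 0.44833272 -0.08518871  0.15243649] 0.055629983739940936 [ 0.36360034 -0.66761961 -0.17343042] 52.425
[([320.0, 112.7], 152), ([219.4, 126.7], 92), ([244.3, 179.1], 108), ([229.1, 369.0], 183)]
```

View pics/m1.png

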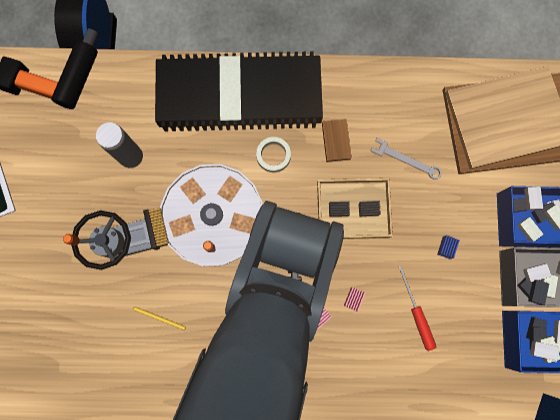

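View pics/m2.png

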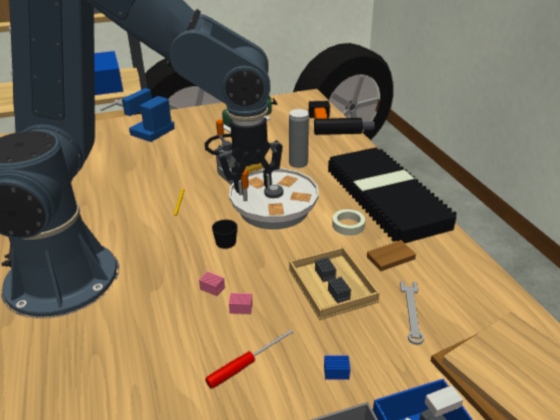

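```bash
python3 -c "
from plant import workorder
print(workorder.hand_in())"
```

```text
the job is handed in; nothing more can be done
None
```

The job is done and handed in at about 52 s of the 210 s allowed. Only two dark heat sinks were on the bench, and I left the pink and blue look-alikes alone.

**What I did**
- **Loading:** I set the two sinks on the pads at 72° and 216° from the crank knob.
- **Brush:** I wound the handwheel clockwise about 1.6 turns until it hit the stop, then backed it off. From the knob's position before and after, the back-off measured about 92°.
- **Brushing:** I turned the carousel one full turn anticlockwise with both sinks riding on it.
- **Unloading:** I put both sinks down in the tray.

**Last checks:** The final top and side pictures show both sinks flat and apart inside the tray. The handwheel is where I left it, and the bystanders look unmoved.

**What was off**
- **Fingertip height:** The fingertips stand about 3 cm higher than the reported TCP. My first grasp therefore closed on air above the sink without touching it, and I corrected for this from the images.
- **Stop force:** The wrist force reached roughly 70 N when the wheel hit the stop, and the knob slipped slightly in the grip. I re-measured the knob's position before backing off.
- **Carousel position:** It ended about 1–2° past its start.
- **Placing:** The second sink was about 2 mm off its pad's centre when placed, and measured about 4 mm outward of it after the turn.

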